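# Load tealights into the plate warmer

## Task

Load the plate warmer for service: take every tealight out of the pocket tray and, using the pusher from its holder, slide each one along a lane under the slotted deck until it stands upright, fully home against the back stop, never more than one tealight to a lane (a lane may stay empty). Finish with the pusher standing upright back in its holder, and leave the carafe, wine glass and salt cellar where they are.

Things in the scene. Friction and masses are not known exactly. Their poses are not given: they have to be found in the camera images.
- warmer: Fixed steel plate warmer, 220 (x) x 246 (y) x 49 high; origin under its centre, x from open side to back. 4 thick base plate, bare from x=-110 to -10 (loading sill). From x=-10 back, a 5 thick deck (underside z=44) over four lanes along x, centred on y=90, 30, -30, -90, each 46 wide; the walls between, 14 thick, have rounded noses out to x=-17. Back stop face: x=100. Slots: see seat0
- seat0 (a point): Home place in the leftmost lane (warmer x=81, y=90, z=4): the tealight's underside centre when it touches the back stop. Axes as the warmer's. Over every lane's centre line the deck has a slot open at the front: 18 wide from warmer x=-10 to 62, then a 30 wide window to the back
- seat1 (a point): The same in the second lane (warmer x=81, y=30, z=4)
- seat2 (a point): The same in the third lane (warmer x=81, y=-30, z=4)
- seat3 (a point): The same in the rightmost lane (warmer x=81, y=-90, z=4)
- tray: Fixed pale wooden pocket tray, 204 (x) x 54 (y) x 10 high, origin under its centre; four pockets in a row along x at x=-75, -25, 25, 75, each 46 x 46, floor at z=4, walls 4 thick up to z=10
- tealight0: Tealight: aluminium cup 38 in diameter, 18 high, white wax on top with a 6 mm wick (look only), 20 g, all alike; three or all of the four are present, each starting in a pocket. Origin: centre of its underside, z up
- tealight1: Tealight: aluminium cup 38 in diameter, 18 high, white wax on top with a 6 mm wick (look only), 20 g, all alike; three or all of the four are present, each starting in a pocket. Origin: centre of its underside, z up
- tealight2: Tealight: aluminium cup 38 in diameter, 18 high, white wax on top with a 6 mm wick (look only), 20 g, all alike; three or all of the four are present, each starting in a pocket. Origin: centre of its underside, z up
- tealight3: Tealight: aluminium cup 38 in diameter, 18 high, white wax on top with a 6 mm wick (look only), 20 g, all alike; three or all of the four are present, each starting in a pocket. Origin: centre of its underside, z up
- pusher: Pusher, about 0.25 kg, standing upright in the holder: steel foot disc 34 in diameter and 22 high (z=0 to 22), steel rod 10 in diameter up to z=105, round dark wooden handle 18 in diameter from z=105 to 170. Origin: centre of the foot's underside, z up along the rod
- holder: Fixed white ceramic cup, the pusher's holder: outer diameter 68, inner 60, 70 high, inner floor at z=6. Origin: centre of its underside
- carafe: Bystander: loose glass carafe, 84 diameter, 200 high, origin under its centre
- wineglass: Bystander: loose stemmed wine glass, 72 diameter, 200 high, origin under its centre
- saltcellar: Bystander: loose small white salt cellar, 48 diameter, 72 high, origin under its centre
Mind the look-alikes: they are no part of the job. Leave any blue look-alike of the holder alone. What is shaped like the tealight2 but orange is not meant.

How it is judged:
By the outcome, as a careful person would: the job done as asked, in the order asked, and still so for the second after the job is handed in, with the robot touching nothing.
Of tealight0, tealight1, tealight2, tealight3 only 3 to 4 are there at a start; the rules pass over those that are not, and their reading is None.
At some moment in a run one of tealight0, tealight1, tealight2, tealight3 may be knocked a few centimetres aside while the robot is not near it.
Once in a run the grip may slacken for a moment while it holds something.
It also fails if it takes over 210 s, if anything falls off the work surface, if the arm or the gripper's body presses on something with over 40 N, if the wrist force passes 120 N, or if a joint passes its speed limit or range.

## Robot

A 6-joint arm with a two-finger parallel gripper is mounted at the origin on the work surface. World frame = base frame: x ahead of the robot, y to its left, z up, the work surface at z = 0. Lengths are in m, angles in rad, forces in N, time in s.
With the tool pointing down it reaches from about 0.4 to 0.825 m from the base axis. Payload 7 kg.
Tool frame: the origin (TCP) lies on the centre line of the jaws, within the pads' length; the fingertips stand 22 mm ahead of it and the grasp point (between the pads) lies 3 mm ahead of it; z points along the fingers, y is the line along which they close (so a half turn about z gives the same grasp; the last joint's range is limited). The gripper opens to 88 mm and grips with 3 to 60 N. Pads are 19 mm wide; open, the fingers measure 130 mm over their backs; the gripper's body (78 mm by 193 mm) begins 47 mm behind the grasp point.
Start: joints at [1.416, 0.359, 0.012, 0, -1.224, -0.288], TCP at [0.289, 0.61, 0.249] pointing down, gripper open.
Joint ranges: [-3.07, 3.07], [-1.43, 2.12], [-1.02, 1.25], [-3.03, 1.67], [-3.05, -0], [-3.03, 3.03]. Speed limits (rad/s): [2.39, 2.39, 3.01, 3.14, 3.14, 3.14].

## Interface

Orientations are given as [roll, pitch, yaw] about the fixed x, y, z axes, in that order (R = Rz(yaw) Ry(pitch) Rx(roll)).
In Python, from station import arm gives the robot as it stands.
- The arm moves only by the tool arm_command, never from a script. Its argument "series" is one flat list of numbers, 7 for each row, row after row: the turn, a rotation vector about the tool's x, y, z each as a share of 90 degrees, from -1 to 1, then the shift along the tool's x, y, z each as a share of 0.1 m, from -1 to 1, then the opening, from 0 (shut) to 1 (fully open). A call has 1 to 8 rows; each row is the pose to reach, as a shift and turn from the pose commanded when the call began, along the tool's axes at that moment; what a row does not reach only later rows make up. A row lasts 1/8 s, in which the tool goes at most 62.5 mm and 10.7 degrees, less where a joint would pass 70% of its speed; a pose out of reach is approached as far as the arm can. A call with a number of a shift or a turn outside -1 to 1 is refused whole. A call with a gripper value outside its range is refused whole. The fingers move at their own pace and stop on an object; "force" is the grip in N (left out, the last holds). Time passes only in rows, so rows that repeat a pose let the fingers close. It gives the time, the measured TCP pose, the force, the opening and the grip force at its end, in the units of the state.
- arm.get_state(): the state, without advancing time (a new reading comes with each control period).
- arm.grab_frame(name): name is "side" or "top" or "wrist"; returns the picture (480x640x3 uint8, blue, green, red); there is no depth.
- arm.camera_model(name): a dict with "fovy" (degrees; the focal length in pixels is half the picture's height over the tangent of half this angle, whatever the lens; pixels are square), "cx", "cy" (the principal point, pixels), "pose" (4x4, takes a point from camera to world coordinates). Camera axes: x right, y down, z forward; pixel columns grow to the right and rows downward; lengths in m; the calibration is good to about 2 mm. A picture is of the moment at which its call begins: read the wrist's pose just before it. camera_model takes no time and is no camera call; for the wrist camera it gives the pose at the moment of the call.
- arm.job_done(): hands the job in; it is judged then, once.
The state is a dict: "t": time; "q": joint angles; "qd": joint speeds; "joint_efforts": joint torques, N m; "eef_pos": TCP position; "ee_rot": TCP orientation; "force": force on the tool from outside, world axes, zero at the start; "moment": the same for the moment, N m; "width": finger opening in m; "gripper_force": force on a finger pad.
Only numpy, scipy, OpenCV 4.12 (cv2) and the standard library are available. Lean on these libraries where they do the work, as an engineer would, in place of code of your own. Each camera call takes 0.05 s, during which the arm holds its last target. There are 200 camera calls.

## Working session

There is one attempt and no reset: what is moved stays moved. The work goes in short steps, Python scripts to look and compute and a tool call to move; the robot and the scene stay as the last step left them, time stands still between calls to the robot, and variables do not carry over. Pictures are saved under pics/ and viewed, at most 14 in all, crops included, and the job is handed in when it is done.

Besides the shell and the picture viewer there is one more tool, called as name(argument=value, ...) on one line, values as JSON. arm_command: Moves the arm, as the interface text tells. Its arguments: {"type":"object","properties":{"series":{"type":"array"},"force":{"type":"number"}},"required":["series"]}

```bash
mkdir -p pics; ls
python3 - <<'E'
from station import arm
import cv2
print(arm.get_state())
for n in("side","top","wrist"):
    m=arm.camera_model(n);print(n,m)
    cv2.imwrite(f"pics/{n}0.png",arm.grab_frame(n))
E
```

```text
pics
{'t': 0.0, 'q': array([ 1.41606914e+00,  3.59366063e-01,  1.10564311e-02, -3.32562534e-04,
       -1.22411563e+00, -2.88079520e-01]), 'qd': array([ 0.00023698,  0.00077113, -0.00117369, -0.0004798 , -0.00098685,
        0.00102368]), 'joint_efforts': array([-2.68888016e-04, -5.82726502e+01,  2.93058944e+01,  6.99716717e+00,
        6.95528928e-03, -1.82381032e-04]), 'eef_pos': array([0.28906668, 0.60946342, 0.24763825]), 'ee_rot': array([ 3.13994202e+00, -1.63092367e-04, -4.42919829e-01]), 'force': array([0.32351995, 0.9185672 , 0.49615208]), 'moment': array([ 0.002111  ,  0.03885034, -0.04096264]), 'gripper_force': 0.0, 'width': 0.08756395814964457}
side {'fovy': 57.07401820317399, 'cx': 317.6640111601383, 'cy': 233.29682473186327, 'pose': array([[-0.98959357, -0.11156426,  0.0908734 ,  0.53811496],
       [-0.14379484,  0.74370036, -0.65286509,  0.62844946],
       [ 0.00525383, -0.65913822, -0.75200346,  0.74269562],
       [ 0.        ,  0.        ,  0.        ,  1.        ]])}
top {'fovy': 44.79579450589832, 'cx': 327.8772011230902, 'cy': 239.29530988487517, 'pose': array([[-0.030603  , -0.9954799 ,  0.08990674,  0.49410072],
       [-0.99929715,  0.03242   ,  0.0188191 ,  0.0286274 ],
       [-0.02164881, -0.08926763, -0.99577237,  1.11927897],
       [ 0.        ,  0.        ,  0.        ,  1.        ]])}
wrist {'fovy': 60.26599730446198, 'cx': 323.53476105103664, 'cy': 242.13109705305146, 'pose': array([[-0.42771789, -0.87130384, -0.24059721,  0.35443564],
       [-0.90391169,  0.41259229,  0.11274426,  0.57897779],
       [ 0.00103405,  0.26570136, -0.96405483,  0.38382431],
       [ 0.        ,  0.        ,  0.        ,  1.        ]])}
```

View pics/top0.png

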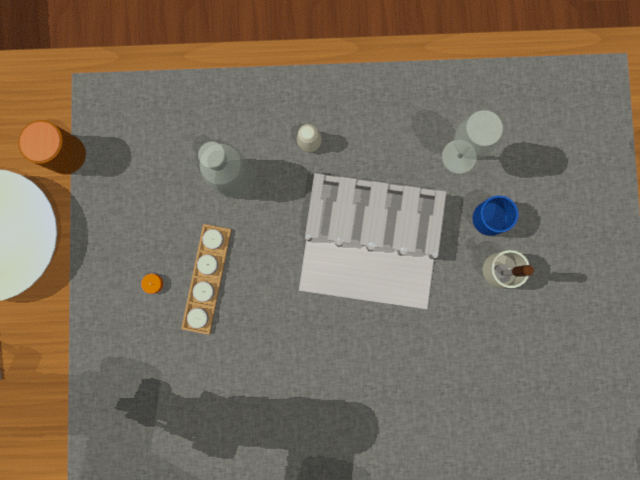

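View pics/side0.png

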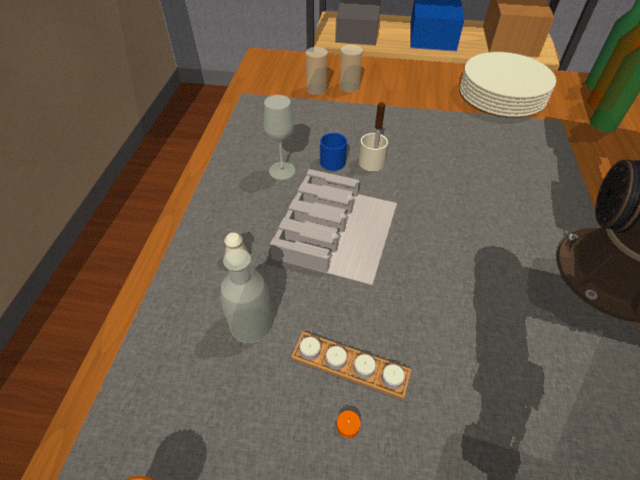

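The top view shows four white tealights in the tray at (213,239), (207,264), (203,291) and (197,318). An orange look-alike is at (152,283). The pusher stands in the white cup at (507,270), with the blue cup at (496,215). The warmer's open side faces the robot, at row 300.

```bash
cat > h.py <<'E'
import numpy as np, cv2
from station import arm
from scipy.spatial.transform import Rotation as R
def ray(cam,u,v):
    f=240/np.tan(np.radians(cam["fovy"]/2)); T=cam["pose"]
    d=T[:3,:3]@np.array([(u-cam["cx"])/f,(v-cam["cy"])/f,1.]); return T[:3,3],d
def onz(cam,u,v,z):
    o,d=ray(cam,u,v); return (o+d*(z-o[2])/d[2])[:2]
def proj(cam,p):
    f=240/np.tan(np.radians(cam["fovy"]/2)); T=cam["pose"]
    c=T[:3,:3].T@(np.asarray(p)-T[:3,3]); return c[0]/c[2]*f+cam["cx"],c[1]/c[2]*f+cam["cy"]
def go(p,yaw=None,show=True):
    """units for a move from the present pose to TCP p, yaw: [turn/90deg, shift/0.1m]"""
    s=arm.get_state(); R0=R.from_euler('xyz',s["ee_rot"])
    t=R0.inv().apply(np.asarray(p)-s["eef_pos"])/0.1
    y=s["ee_rot"][2] if yaw is None else yaw
    r=(R0.inv()*R.from_euler('xyz',[np.pi,0,y])).as_rotvec()/(np.pi/2)
    print("turn",r.round(3),"shift",t.round(3)); return r,t
def blobs(m,lo=20,hi=1e9):
    n,l,st,c=cv2.connectedComponentsWithStats(m.astype(np.uint8)); 
    return [(st[i].tolist(),c[i].round(1).tolist()) for i in range(1,n) if lo<st[i][4]<hi]
E
python3 - <<'E'
from h import *
c=arm.camera_model("top"); im=cv2.imread("pics/top0.png"); hsv=cv2.cvtColor(im,cv2.COLOR_BGR2HSV)
for u,v in[(213,239),(207,264),(203,291),(197,318)]: print("tl",onz(c,u,v,.022).round(3))
print("orange",onz(c,152,283,.02))
for n,u,v,z in[("FL",300,292,.004),("FR",428,307,.004),("BL",313,175,.049),("BR",445,190,.049),("hold",510,270,.07),("handletop",530,270,.176),("foot",503,272,.028),("carafe",222,165,.0),("glass",460,157,0),("salt",310,140,.0),("blue",498,213,.07)]: print(n,onz(c,u,v,z).round(3))
a=cv2.resize(im[165:315,290:450],None,fx=3.5,fy=3.5,interpolation=cv2.INTER_CUBIC)
b=cv2.resize(im[220:340,140:240],None,fx=2.2,fy=2.2,interpolation=cv2.INTER_CUBIC);d=cv2.resize(im[190:300,470:560],None,fx=2.4,fy=2.4,interpolation=cv2.INTER_CUBIC)
o=np.zeros((540,790,3),np.uint8);o[:525,:560]=a;o[:264,565:785]=b;o[270:534,565:781]=d
cv2.imwrite("pics/crop1.png",o)
E
```

```text
tl [0.601 0.268]
tl [0.554 0.28 ]
tl [0.503 0.288]
tl [0.453 0.3  ]
orange [0.52107568 0.3852058 ]
FL [0.496 0.106]
FR [ 0.46  -0.136]
BL [0.712 0.073]
BR [ 0.675 -0.171]
hold [ 0.523 -0.276]
handletop [ 0.519 -0.277]
foot [ 0.521 -0.275]
carafe [0.748 0.253]
glass [ 0.747 -0.212]
salt [0.792 0.079]
blue [ 0.626 -0.26 ]
```

View pics/crop1.png

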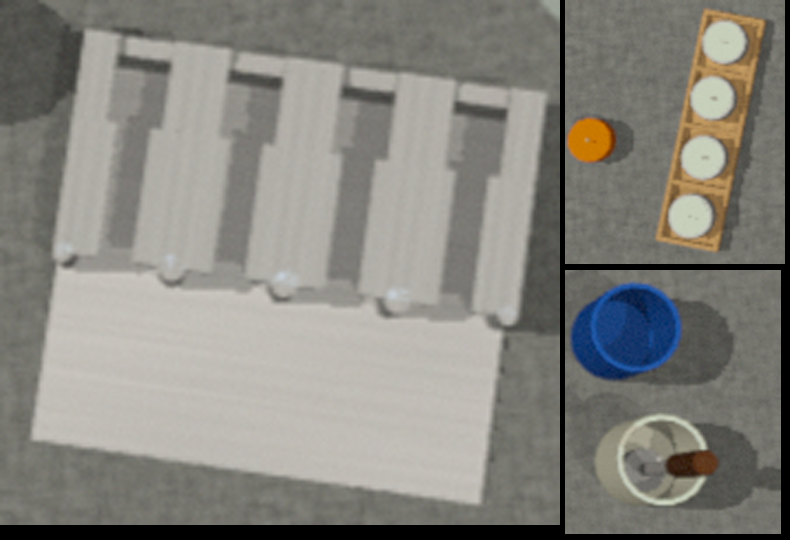

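The crop confirms the choice: white tealights in the tray (the orange disc left of it is excluded) and the pusher in the white cup below the blue one. Four tealights are present. I'll move above the tray next.

arm_command(series=[0, 0, 0, 0.45, 0.25, 0, 1, 0, 0, 0, 0.9, 0.49, 0, 1, 0, 0, 0, 0.9, 0.49, 0, 1])

```text
t: 0.52
eef_pos: [0.3511, 0.5245, 0.2488]
ee_rot: [3.141, -0.0, -0.446]
force: [0.5, -0.1, 0.4]
width: 0.0878
gripper_force: 0.0
```

arm_command(series=[0, 0, 0, 0.45, 0.25, 0, 1, 0, 0, 0, 0.9, 0.49, 0, 1, 0, 0, 0, 0.9, 0.49, 0, 1])

```text
t: 0.9
eef_pos: [0.4111, 0.4422, 0.2486]
ee_rot: [3.141, -0.0, -0.446]
force: [-0.3, 0.5, -0.5]
width: 0.0881
gripper_force: 0.0
```

arm_command(series=[0, 0, 0, 0.45, 0.25, 0, 1, 0, 0, 0, 0.9, 0.49, 0, 1, 0, 0, 0, 0.9, 0.49, 0, 1])

```text
t: 1.27
eef_pos: [0.4713, 0.3599, 0.2484]
ee_rot: [3.141, -0.0, -0.445]
force: [-0.8, 0.5, 0.3]
width: 0.0877
gripper_force: 0.0
```

arm_command(series=[0, 0, -0.07, 0.2, 0.25, 0, 1, 0, 0, -0.146, 0.4, 0.49, 0, 1, 0, 0, -0.146, 0.4, 0.49, 0, 1, 0, 0, -0.146, 0.4, 0.49, 0, 1])

```text
t: 1.78
eef_pos: [0.4851, 0.3011, 0.2486]
ee_rot: [-3.141, -0.0, -0.214]
force: [0.4, -0.7, -0.4]
width: 0.0877
gripper_force: 0.0
```

Run:
```python
from h import *
s=arm.get_state();print(s["t"],s["eef_pos"],s["ee_rot"],s["q"].round(2))
cw=arm.camera_model("wrist");im=arm.grab_frame("wrist");cv2.imwrite("pics/w1.png",im)
ct=arm.camera_model("top");it=arm.grab_frame("top");cv2.imwrite("pics/t1.png",it)
for n,c,i in(("w",cw,im),("t",ct,it)):
    hsv=cv2.cvtColor(i,cv2.COLOR_BGR2HSV)
    for st,ce in blobs((hsv[...,2]>185)&(hsv[...,1]<50),80,20000): print(n,st,ce,onz(c,*ce,.021).round(4))
```

```text
1.775 [0.48513023 0.30107256 0.24857942] [-3.14122780e+00 -6.68961474e-05 -2.14141850e-01] [ 0.9   0.19 -0.22 -0.   -1.16  0.46]
w [575, 0, 34, 17, 383] [588.8, 5.9] [0.6023 0.062 ]
w [533, 18, 107, 128, 11351] [587.3, 81.5] [0.546  0.0658]
w [311, 40, 45, 50, 1757] [333.1, 65.0] [0.6027 0.2678]
w [311, 105, 44, 46, 1559] [332.4, 127.8] [0.5545 0.2786]
w [314, 168, 43, 42, 1394] [335.0, 188.5] [0.5035 0.2869]
w [314, 225, 41, 39, 1256] [333.9, 244.0] [0.4541 0.2983]
t [298, 125, 16, 17, 194] [305.5, 132.7] [0.8008 0.0862]
t [200, 145, 20, 22, 162] [208.0, 154.1] [0.7656 0.2754]
t [0, 170, 56, 88, 3928] [24.7, 217.4] [0.6545 0.6307]
t [306, 174, 17, 65, 494] [315.1, 208.7] [0.6525 0.0719]
t [327, 176, 28, 68, 1067] [342.3, 210.9] [0.6465 0.0203]
t [361, 182, 26, 67, 1071] [374.8, 217.2] [ 0.6324 -0.0409]
t [394, 186, 25, 68, 1075] [407.1, 221.8] [ 0.6216 -0.1016]
t [426, 191, 19, 66, 560] [435.2, 225.9] [ 0.6121 -0.1542]
t [203, 229, 19, 20, 280] [211.6, 238.7] [0.6016 0.2705]
t [301, 242, 132, 52, 4841] [363.2, 268.2] [ 0.5365 -0.0154]
t [492, 250, 36, 38, 193] [507.8, 268.7] [ 0.527  -0.2858]
t [197, 255, 19, 19, 282] [206.2, 264.1] [0.5536 0.2814]
```

View pics/w1.png

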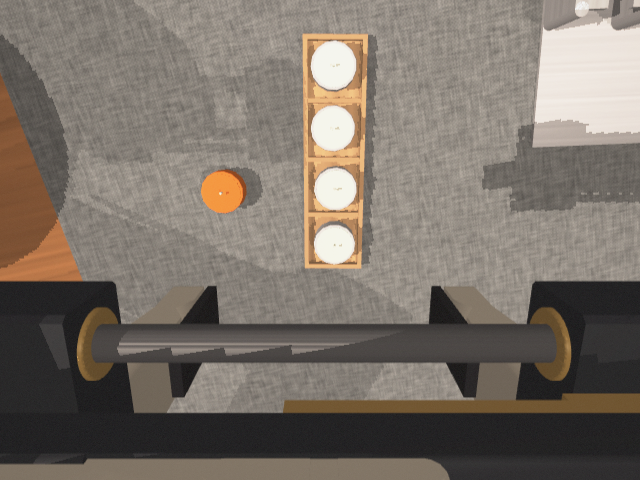

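The wrist view shows four tealights in the tray at (333,65), (332,128), (335,188) and (334,244), which agrees with the top view to about 2 mm. I'll pick the nearest one first.

arm_command(series=[0, 0, 0, -0.3, 0.09, 0.4, 1, 0, 0, 0, -0.3, 0.09, 1, 1, 0, 0, 0, -0.3, 0.09, 1, 1])

```text
t: 2.25
eef_pos: [0.4518, 0.2961, 0.1452]
ee_rot: [3.134, 0.004, -0.213]
force: [0.6, 0.9, 1.2]
width: 0.0876
gripper_force: 0.0
```

arm_command(series=[0, 0, 0, 0, 0, 0.5, 0.75, 0, 0, 0, 0, 0, 0.85, 0.75, 0, 0, 0, 0, 0, 0.85, 0.75, 0, 0, 0, 0, 0, 0.85, 0.75])

```text
t: 2.75
eef_pos: [0.4555, 0.2991, 0.0659]
ee_rot: [-3.139, -0.002, -0.213]
force: [-0.2, -0.5, 1.2]
width: 0.0663
gripper_force: 0.0
```

Run:
```python
from h import *
print(arm.get_state()["eef_pos"]);go([.4541,.2983,.035],-.213)
```

```text
[0.45547878 0.29908478 0.06590331]
turn [-0.001 -0.001  0.   ] shift [-0.012  0.011  0.309]
```

arm_command(series=[0, 0, 0, -0.01, 0.01, 0.29, 0.75, 0, 0, 0, -0.01, 0.01, 0.29, 0.75, 0, 0, 0, -0.01, 0.01, 0.29, 0.3, 0, 0, 0, -0.01, 0.01, 0.29, 0.3, 0, 0, 0, -0.01, 0.01, 0.29, 0.3, 0, 0, 0, -0.01, 0.01, 0.29, 0.3], force=15)

```text
t: 3.5
eef_pos: [0.4532, 0.297, 0.0352]
ee_rot: [-3.141, -0.001, -0.213]
force: [-1.3, -0.5, 3.8]
width: 0.0372
gripper_force: 15.0
```

arm_command(series=[0, 0, 0, 0, 0, -0.25, 0.3, 0, 0, 0, 0, 0, -0.5, 0.3, 0, 0, 0, 0, 0, -0.5, 0.3])

```text
t: 3.88
eef_pos: [0.4538, 0.2977, 0.0864]
ee_rot: [-3.138, -0.002, -0.213]
force: [0.2, -0.8, -0.1]
width: 0.0369
gripper_force: 15.0
```

Run:
```python
from h import *
s=arm.get_state();print(s["eef_pos"],s["width"])
cv2.imwrite("pics/w2.png",arm.grab_frame("wrist"))
c=np.array([.586,-.032]);ex=np.array([np.cos(-.148),np.sin(-.148)]);ey=np.array([-ex[1],ex[0]])
for k,y in enumerate((.09,.03,-.03,-.09)): print(k,c-.065*ex+y*ey)
go(list(c-.065*ex-.09*ey)+[.1])
```

```text
[0.45376077 0.29768357 0.08640493] 0.03694160288266159
0 [0.53498201 0.06660104]
1 [0.52613439 0.00725696]
2 [ 0.51728677 -0.05208712]
3 [ 0.50843916 -0.1114312 ]
turn [-0.001 -0.     0.   ] shift [ 1.406  3.875 -0.153]
```

View pics/w2.png

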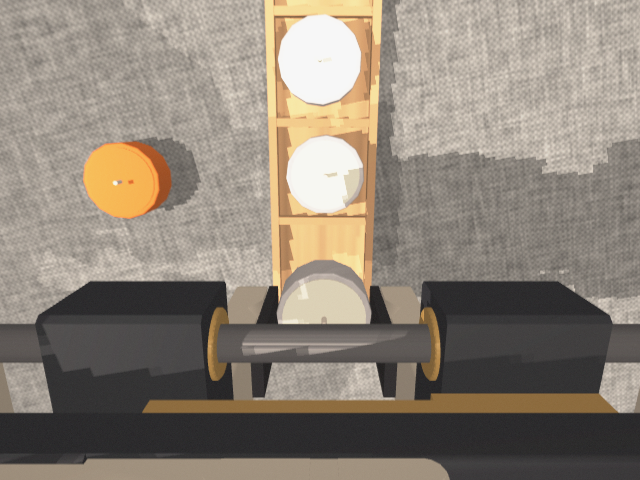

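The wrist view shows the first tealight held centred in the jaws at (324,310), and its pocket at (320,245) is empty. I'll carry it toward the warmer and measure the warmer up close.

arm_command(series=[0, 0, 0, 0.15, 0.48, -0.1, 0.3, 0, 0, 0, 0.3, 0.97, -0.15, 0.3, 0, 0, 0, 0.3, 0.97, -0.15, 0.3])

```text
t: 4.3
eef_pos: [0.4608, 0.1924, 0.0989]
ee_rot: [3.14, 0.002, -0.217]
force: [0.3, 1.5, -1.2]
width: 0.0375
gripper_force: 15.0
```

arm_command(series=[0, 0, 0, 0.15, 0.48, 0, 0.3, 0, 0, 0, 0.3, 0.97, 0, 0.3, 0, 0, 0, 0.3, 0.97, 0, 0.3])

```text
t: 4.68
eef_pos: [0.4696, 0.0919, 0.0986]
ee_rot: [3.14, 0.002, -0.217]
force: [-0.2, 1.2, -0.1]
width: 0.0373
gripper_force: 15.0
```

arm_command(series=[0, 0, 0, 0.0, 0.48, 0, 0.3, 0, 0, 0, 0, 0.97, 0, 0.3, 0, 0, 0, 0, 0.97, 0, 0.3, 0, 0, 0, 0, 0.97, 0, 0.3])

```text
t: 5.18
eef_pos: [0.4503, 0.0002, 0.0994]
ee_rot: [3.142, -0.0, -0.214]
force: [-0.3, 0.6, 0.6]
width: 0.037
gripper_force: 15.0
```

Run:
```python
from h import *
s=arm.get_state();print(s["t"],s["eef_pos"],s["ee_rot"],s["width"])
print(arm.camera_model("wrist")["pose"].tolist())
cv2.imwrite("pics/w3.png",arm.grab_frame("wrist"))
```

```text
5.175 [4.50346836e-01 1.63100803e-04 9.93549362e-02] [ 3.14156982e+00 -1.17549145e-04 -2.13563159e-01] 0.037000328323362815
[[-0.21104698969225746, -0.9423671968164442, -0.259621329066303, 0.5209263665799297], [-0.9774758910918354, 0.20340560672280242, 0.05627647366307907, -0.015022214597565614], [-0.00022466877567858812, 0.26565057033261946, -0.9640693564292434, 0.23545983015758004], [0.0, 0.0, 0.0, 1.0]]
```

View pics/w3.png

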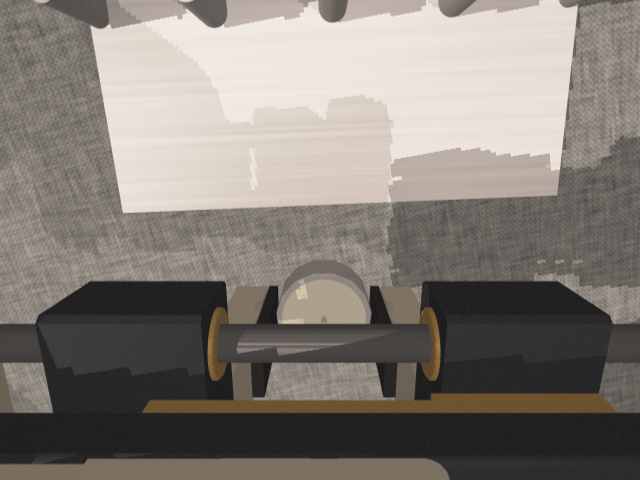

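The wrist view shows the sill's front corners at (122,212) and (557,195), side edges up to (93,27) and (577,15), and the noses along the top edge.

Run:
```python
from h import *
c=arm.camera_model("wrist"); im=cv2.imread("pics/w3.png");g=cv2.cvtColor(im,cv2.COLOR_BGR2HSV)
m=((g[...,1]<45)&(g[...,2]>150)).astype(np.uint8)
# subpixel-ish front edge: last bright row per column; side edges per row
g=cv2.GaussianBlur(cv2.cvtColor(im,cv2.COLOR_BGR2GRAY),(5,5),0).astype(float)
F=[];L=[];Rr=[]
for u in range(140,370,5):
    v=np.argmin(np.diff(g[190:230,u]))+190.5;F.append(onz(c,u,v,.004))
for v in range(40,180,5):
    e=93+(v-27)*29/185;a=int(e)-12;L.append(onz(c,np.argmax(np.diff(g[v,a:a+25]))+a+.5,v,.004))
    e=577-(v-15)*20/180;a=int(e)-12;Rr.append(onz(c,np.argmin(np.diff(g[v,a:a+25]))+a+.5,v,.004))
def line(P):
    vx,vy,x,y=cv2.fitLine(np.array(P,np.float32),cv2.DIST_HUBER,0,.001,.001).ravel();return np.array([vx,vy]),np.array([x,y])
def X(a,b):
    t=np.linalg.solve(np.c_[a[0],-b[0]],b[1]-a[1]);return a[1]+a[0]*t[0]
f,l,r=line(F),line(L),line(Rr)
fl,fr=X(f,l),X(f,r)
print(fl,fr,np.linalg.norm(fl-fr))
for n,q in(("F",f),("L",l),("R",r)):
    d=q[0]; print(n,np.degrees(np.arctan2(d[1],d[0])))
for y in((122,212),(557,195)):print(onz(c,*y,.004))
# top view windows: deck slots at z=.049, gaps between blobs
yaw=np.arctan2(*( (fl-fr)*[-1,1]));print("yaw",yaw)
ex=np.array([np.cos(yaw),np.sin(yaw)]);ey=np.array([-ex[1],ex[0]])
C=(fl+fr)/2+.11*ex;print("C",C)
for k,y in enumerate((.09,.03,-.03,-.09)): print(k,(C-.065*ex+y*ey).round(4))
# check on top frame: project corners/lanes
t=arm.camera_model("top");it=cv2.imread("pics/top0.png")
for x,y,z in((-.11,.123,.004),(-.11,-.123,.004),(.11,.123,.049),(.11,-.123,.049)): print(np.round(proj(t,[*(C+x*ex+y*ey),z]),1))
```

```text
[0.4999884  0.10734383] [ 0.45797127 -0.13514146] 0.24609867
F 80.16956
L -9.915798
R -9.920875
[0.5002182 0.1072708]
[ 0.45796643 -0.13546892]
yaw -0.17157341509530583
C [ 0.58736473 -0.03267943]
0 [0.5387 0.0671]
1 [0.5284 0.008 ]
2 [ 0.5182 -0.0511]
3 [ 0.508  -0.1103]
[299.3 289.7]
[427.5 308. ]
[314.6 172.4]
[446.  190.2]
```

arm_command(series=[0, 0, 0.1, 0.4, 0.4, 0, 0.3, 0, 0, 0.2, 0.8, 0.96, 0, 0.3, 0, 0, 0.3, 0.8, 0.96, 0, 0.3, 0, 0, 0.4, 0.8, 0.96, 0, 0.3, 0, 0, 0.5, 0.8, 0.96, 0, 0.3, 0, 0, 0.5, 0.8, 0.96, 0, 0.3])

```text
t: 5.98
eef_pos: [0.5083, -0.1102, 0.0992]
ee_rot: [3.141, 0.0, -0.996]
force: [0.0, 1.0, 0.3]
width: 0.0369
gripper_force: 15.0
```

arm_command(series=[0, 0, 0.1, 0, 0, 0, 0.3, 0, 0, 0.2, 0, 0, 0.2, 0.3, 0, 0, 0.3, 0, 0, 0.4, 0.3, 0, 0, 0.4, 0, 0, 0.4, 0.3, 0, 0, 0.473, 0, 0, 0.4, 0.3, 0, 0, 0.473, 0, 0, 0.4, 0.3, 0, 0, 0.473, 0, 0, 0.4, 0.3])

```text
t: 6.85
eef_pos: [0.508, -0.1107, 0.0596]
ee_rot: [-3.141, 0.0, -1.737]
force: [0.0, 0.5, -0.4]
width: 0.0369
gripper_force: 15.0
```

```bash
cat >> h.py <<'E'
YAW=-.1716; C=np.array([.5874,-.0327]);EX=np.array([np.cos(YAW),np.sin(YAW)]);EY=np.array([-EX[1],EX[0]])
def wp(x,y,z): return np.array([*(C+x/1e3*EX+y/1e3*EY),z])   # warmer mm -> world
def inw(p): d=np.asarray(p)[:2]-C; return np.array([d@EX,d@EY])*1e3
E
python3 - <<'E'
from h import *
s=arm.get_state();print(s["t"],s["eef_pos"],s["ee_rot"],s["width"],s["q"].round(2))
go(wp(-65,-90,.0355),YAW-np.pi/2)
E
```

```text
6.85 [ 0.50802647 -0.11068066  0.05956817] [-3.14145489e+00  2.83770586e-05 -1.73694437e+00] 0.03686161222875209 [ 0.16  0.31 -0.56  0.   -0.7  -0.33]
turn [-0.     0.     0.003] shift [-0.004  0.001  0.241]
```

arm_command(series=[0, 0, 0, 0, 0, 0.24, 0.3, 0, 0, 0, 0, 0, 0.24, 0.3, 0, 0, 0, 0, 0, 0.24, 0.55, 0, 0, 0, 0, 0, 0.24, 0.55, 0, 0, 0, 0, 0, 0.24, 0.55, 0, 0, 0, 0, 0, 0, 0.55, 0, 0, 0, 0, 0, -0.35, 0.55, 0, 0, 0, 0, 0, -0.35, 0.55])

```text
t: 7.85
eef_pos: [0.5096, -0.111, 0.0974]
ee_rot: [-3.136, 0.001, -1.741]
force: [-0.1, 0.3, 0.3]
width: 0.0482
gripper_force: 0.0
```

arm_command(series=[0, 0, -0.1, 0, 0, 0, 0.6, 0, 0, -0.2, 0, 0, 0, 0.7, 0, 0, -0.3, 0, 0, 0, 0.7, 0, 0, -0.4, 0, 0, 0, 0.7, 0, 0, -0.5, 0, 0, 0, 0.7, 0, 0, -0.5, 0, 0, 0, 0.7])

```text
t: 8.6
eef_pos: [0.5074, -0.1111, 0.0941]
ee_rot: [3.141, 0.0, -0.958]
force: [-0.4, 0.3, -0.5]
width: 0.0612
gripper_force: 0.0
```

arm_command(series=[0, 0, -0.1, 0, 0, 0, 0.7, 0, 0, -0.2, 0, 0, 0, 0.7, 0, 0, -0.3, 0, 0, 0, 0.7, 0, 0, -0.4, 0, 0, 0, 0.7, 0, 0, -0.473, 0, 0, 0, 0.7, 0, 0, -0.473, 0, 0, 0, 0.7])

```text
t: 9.35
eef_pos: [0.5076, -0.1111, 0.0943]
ee_rot: [3.142, 0.0, -0.217]
force: [0.8, -0.1, 1.2]
width: 0.0617
gripper_force: 0.0
```

arm_command(series=[0, 0, 0, -0.11, -0.48, 0, 0.75, 0, 0, 0, -0.22, -0.97, 0, 0.75, 0, 0, 0, -0.22, -0.97, 0, 0.75])

```text
t: 9.72
eef_pos: [0.5071, -0.0091, 0.0947]
ee_rot: [-3.141, -0.001, -0.215]
force: [-0.1, -0.2, 0.1]
width: 0.0659
gripper_force: 0.0
```

arm_command(series=[0, 0, 0, -0.11, -0.48, 0, 0.75, 0, 0, 0, -0.22, -0.97, 0, 0.75, 0, 0, 0, -0.22, -0.97, 0, 0.75])

```text
t: 10.1
eef_pos: [0.5063, 0.0899, 0.0946]
ee_rot: [-3.141, -0.001, -0.214]
force: [-0.0, -0.8, 0.2]
width: 0.0658
gripper_force: 0.0
```

arm_command(series=[0, 0, 0, -0.11, -0.48, 0, 0.75, 0, 0, 0, -0.22, -0.97, 0, 0.75, 0, 0, 0, -0.22, -0.97, 0, 0.75])

```text
t: 10.48
eef_pos: [0.5054, 0.189, 0.0944]
ee_rot: [-3.141, -0.0, -0.214]
force: [1.0, 0.2, 0.4]
width: 0.0655
gripper_force: 0.0
```

arm_command(series=[0, 0, 0, -0.11, -0.48, 0, 0.75, 0, 0, 0, -0.22, -0.97, 0, 0.75, 0, 0, 0, -0.22, -0.97, 0, 0.75, 0, 0, 0, -0.22, -0.97, 0, 0.75])

```text
t: 10.98
eef_pos: [0.5037, 0.2852, 0.094]
ee_rot: [3.14, 0.001, -0.216]
force: [-0.3, -0.2, 1.2]
width: 0.0656
gripper_force: 0.0
```

```bash
cat >> h.py <<'E'
def look(tag):
    c=arm.camera_model("top");i=arm.grab_frame("top");cv2.imwrite(f"pics/{tag}.png",i);h=cv2.cvtColor(i,cv2.COLOR_BGR2HSV)
    # wax is greenish-white next to the neutral sill: report white round blobs
    for st,ce in blobs((h[...,2]>185)&(h[...,1]<50),80,20000):
        if max(st[2:4])<26: print(ce,onz(c,*ce,.021).round(4),"warmer",inw(onz(c,*ce,.021)).round(0))
E
python3 - <<'E'
from h import *
s=arm.get_state();print(s["t"],s["eef_pos"],s["ee_rot"],s["width"])
go([.5035,.2869,.035],-.213)
look("t2")
cw=arm.camera_model("wrist");i=arm.grab_frame("wrist");cv2.imwrite("pics/w4.png",i);h=cv2.cvtColor(i,cv2.COLOR_BGR2HSV)
for st,ce in blobs((h[...,2]>185)&(h[...,1]<50),300,20000): print(st,ce,onz(cw,*ce,.021).round(4))
E
```

```text
10.975 [0.50373424 0.28523405 0.09403644] [ 3.14036135e+00  9.46407234e-04 -2.15732793e-01] 0.06562199939024348
turn [ 0.001  0.001 -0.002] shift [-0.005 -0.016  0.59 ]
[492.9, 122.5] [ 0.8076 -0.2737] warmer [ 258. -200.]
[305.5, 132.8] [0.8006 0.0862] warmer [190. 154.]
[482.0, 137.4] [ 0.7793 -0.2514] warmer [ 226. -183.]
[208.8, 153.6] [0.7665 0.2738] warmer [124. 333.]
[211.6, 238.7] [0.6016 0.2705] warmer [-38. 301.]
[205.9, 264.0] [0.5538 0.2819] warmer [-87. 304.]
[199.8, 292.8] [0.4998 0.2942] warmer [-142.  307.]
[275, 23, 80, 86, 5329] [314.6, 65.8] [0.6028 0.2677]
[278, 135, 74, 75, 4349] [314.7, 172.2] [0.5544 0.2785]
[286, 237, 69, 66, 3383] [318.9, 270.5] [0.5031 0.2877]
```

View pics/t2.png

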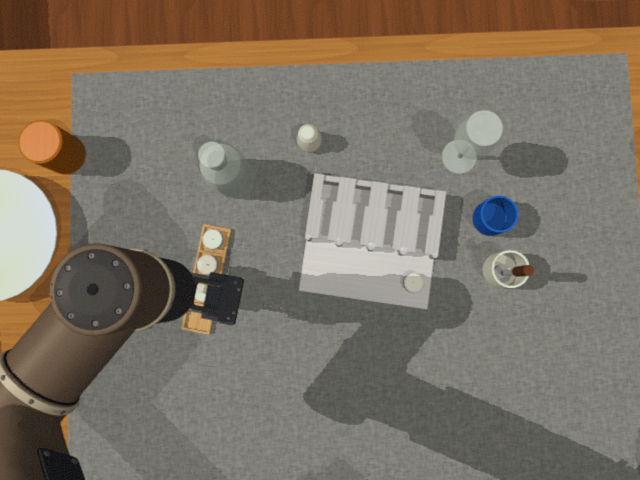

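The top view shows tealight 1 standing on the sill at (413,282) in front of the rightmost lane; the other three are still in the tray. Next is the second one, bound for lane 2.

arm_command(series=[0, 0, 0, 0, -0.01, 0.3, 0.75, 0, 0, 0, 0, -0.01, 0.59, 0.75, 0, 0, 0, 0, -0.01, 0.59, 0.75, 0, 0, 0, 0, -0.01, 0.59, 0.3, 0, 0, 0, 0, -0.01, 0.59, 0.3, 0, 0, 0, 0, -0.01, 0.59, 0.3, 0, 0, 0, 0, -0.01, 0.59, 0.3])

```text
t: 11.95
eef_pos: [0.5045, 0.288, 0.0364]
ee_rot: [-3.141, -0.001, -0.213]
force: [-1.6, -0.5, 4.3]
width: 0.0367
gripper_force: 15.0
```

arm_command(series=[0, 0, 0, 0, 0, -0.3, 0.3, 0, 0, 0, 0, 0, -0.6, 0.3, 0, 0, 0, 0.1, 0.41, -0.6, 0.3, 0, 0, 0, 0.21, 0.82, -0.6, 0.3, 0, 0, 0, 0.21, 0.82, -0.6, 0.3])

```text
t: 12.58
eef_pos: [0.5068, 0.2007, 0.0958]
ee_rot: [3.141, 0.001, -0.216]
force: [0.1, 0.6, 0.1]
width: 0.0372
gripper_force: 15.0
```

arm_command(series=[0, 0, 0, 0.1, 0.41, 0, 0.3, 0, 0, 0, 0.21, 0.82, 0, 0.3, 0, 0, 0, 0.21, 0.82, 0, 0.3])

```text
t: 12.95
eef_pos: [0.5102, 0.1168, 0.0956]
ee_rot: [3.141, 0.0, -0.216]
force: [0.5, 0.4, 0.7]
width: 0.0371
gripper_force: 15.0
```

arm_command(series=[0, 0, 0, 0.1, 0.41, 0, 0.3, 0, 0, 0, 0.21, 0.82, 0, 0.3, 0, 0, 0, 0.21, 0.82, 0, 0.3])

```text
t: 13.32
eef_pos: [0.5137, 0.0328, 0.0956]
ee_rot: [3.142, 0.0, -0.216]
force: [0.2, 0.5, -0.6]
width: 0.0368
gripper_force: 15.0
```

arm_command(series=[0, 0, 0.1, 0.1, 0.41, 0, 0.3, 0, 0, 0.2, 0.21, 0.82, 0, 0.3, 0, 0, 0.3, 0.21, 0.82, 0, 0.3, 0, 0, 0.4, 0.21, 0.82, 0, 0.3, 0, 0, 0.5, 0.21, 0.82, 0, 0.3, 0, 0, 0.5, 0.21, 0.82, 0, 0.3])

```text
t: 14.08
eef_pos: [0.5174, -0.0496, 0.0957]
ee_rot: [-3.141, -0.0, -0.997]
force: [0.7, 0.9, 0.8]
width: 0.0372
gripper_force: 15.0
```

arm_command(series=[0, 0, 0.1, 0, 0, 0, 0.3, 0, 0, 0.2, 0, 0, 0, 0.3, 0, 0, 0.3, 0, 0, 0, 0.3, 0, 0, 0.4, 0, 0, 0, 0.3, 0, 0, 0.473, 0, 0, 0, 0.3, 0, 0, 0.473, 0, 0, 0, 0.3, 0, 0, 0.473, 0, 0, 0, 0.3])

```text
t: 14.95
eef_pos: [0.517, -0.0503, 0.0956]
ee_rot: [-3.141, 0.0, -1.737]
force: [0.3, 0.4, -1.5]
width: 0.037
gripper_force: 15.0
```

Run:
```python
from h import *
s=arm.get_state();print(s["t"],s["eef_pos"],s["ee_rot"],s["width"])
go(wp(-65,-30,.0355),YAW-np.pi/2)
```

```text
14.95 [ 0.51699785 -0.05025751  0.09558637] [-3.14142146e+00  5.42710802e-05 -1.73719510e+00] 0.03701056311647824
turn [-0.     0.     0.003] shift [ 0.007 -0.014  0.601]
```

arm_command(series=[0, 0, 0, 0, -0.01, 0.3, 0.3, 0, 0, 0, 0, -0.01, 0.58, 0.3, 0, 0, 0, 0, -0.01, 0.59, 0.3, 0, 0, 0, 0, -0.01, 0.59, 0.55, 0, 0, 0, 0, -0.01, 0.59, 0.55, 0, 0, 0, 0, -0.01, 0.59, 0.55, 0, 0, 0, 0, -0.01, 0.3, 0.55, 0, 0, 0, 0, -0.01, 0, 0.55])

```text
t: 15.95
eef_pos: [0.5175, -0.0509, 0.0964]
ee_rot: [3.141, -0.0, -1.742]
force: [1.3, 0.3, -0.0]
width: 0.0487
gripper_force: 0.0
```

arm_command(series=[0, 0, -0.1, 0, 0, 0, 0.6, 0, 0, -0.2, 0, 0, 0, 0.7, 0, 0, -0.3, 0, 0, 0, 0.7, 0, 0, -0.4, 0, 0, 0, 0.7, 0, 0, -0.5, 0, 0, 0, 0.7, 0, 0, -0.5, 0, 0, 0, 0.7])

```text
t: 16.7
eef_pos: [0.5178, -0.0508, 0.096]
ee_rot: [-3.141, -0.0, -0.957]
force: [-0.9, -0.5, -0.5]
width: 0.0613
gripper_force: 0.0
```

arm_command(series=[0, 0, -0.1, 0, 0, 0, 0.7, 0, 0, -0.2, 0, 0, 0, 0.7, 0, 0, -0.3, 0, 0, 0, 0.7, 0, 0, -0.4, 0, 0, 0, 0.7, 0, 0, -0.473, 0, 0, 0, 0.7, 0, 0, -0.473, 0, 0, 0, 0.7])

```text
t: 17.45
eef_pos: [0.5178, -0.0508, 0.0958]
ee_rot: [-3.141, -0.0, -0.217]
force: [0.7, -0.6, 0.4]
width: 0.0612
gripper_force: 0.0
```

arm_command(series=[0, 0, 0, -0.04, -0.41, 0, 0.75, 0, 0, 0, -0.08, -0.82, 0, 0.75, 0, 0, 0, -0.08, -0.82, 0, 0.75])

```text
t: 17.82
eef_pos: [0.528, 0.0331, 0.0958]
ee_rot: [-3.141, -0.001, -0.216]
force: [0.1, -0.4, 0.4]
width: 0.0659
gripper_force: 0.0
```

arm_command(series=[0, 0, 0, -0.04, -0.41, 0, 0.75, 0, 0, 0, -0.08, -0.82, 0, 0.75, 0, 0, 0, -0.08, -0.82, 0, 0.75])

```text
t: 18.2
eef_pos: [0.5374, 0.1146, 0.0957]
ee_rot: [-3.141, -0.001, -0.215]
force: [-0.3, -0.5, -0.2]
width: 0.0661
gripper_force: 0.0
```

arm_command(series=[0, 0, 0, -0.04, -0.41, 0, 0.75, 0, 0, 0, -0.08, -0.82, 0, 0.75, 0, 0, 0, -0.08, -0.82, 0, 0.75])

```text
t: 18.58
eef_pos: [0.5468, 0.1959, 0.0955]
ee_rot: [-3.141, -0.0, -0.215]
force: [0.5, -1.0, -0.1]
width: 0.0655
gripper_force: 0.0
```

arm_command(series=[0, 0, 0, -0.04, -0.41, 0, 0.75, 0, 0, 0, -0.08, -0.82, 0, 0.75, 0, 0, 0, -0.08, -0.82, 0, 0.75, 0, 0, 0, -0.08, -0.82, 0, 0.75])

```text
t: 19.08
eef_pos: [0.5555, 0.275, 0.0952]
ee_rot: [3.141, 0.001, -0.215]
force: [0.2, 0.5, 0.6]
width: 0.0661
gripper_force: 0.0
```

```bash
cat >> h.py <<'E'
def wl(tag):
    cw=arm.camera_model("wrist");i=arm.grab_frame("wrist");cv2.imwrite(f"pics/{tag}.png",i);h=cv2.cvtColor(i,cv2.COLOR_BGR2HSV)
    for st,ce in blobs((h[...,2]>185)&(h[...,1]<50),300,20000): print(st,ce,onz(cw,*ce,.021).round(4))
E
python3 - <<'E'
from h import *
s=arm.get_state();print(s["t"],s["eef_pos"],s["ee_rot"],s["width"])
go([.5545,.2786,.035],-.213); wl("w5"); look("t3")
E
```

```text
19.075 [0.55551648 0.27501118 0.09519116] [ 3.14057935e+00  9.66209964e-04 -2.15466762e-01] 0.0660668704587081
turn [ 0.001  0.001 -0.002] shift [-0.017 -0.033  0.602]
[281, 141, 74, 75, 4258] [317.9, 178.4] [0.6027 0.2677]
[625, 190, 15, 97, 776] [634.4, 252.3] [0.5287 0.1118]
[283, 239, 69, 65, 3349] [316.4, 271.9] [0.5539 0.2793]
[305.5, 132.8] [0.8006 0.0862] warmer [190. 154.]
[209.0, 153.5] [0.7667 0.2734] warmer [124. 332.]
[211.2, 236.4] [0.606  0.2712] warmer [-34. 303.]
[204.8, 264.4] [0.5531 0.2841] warmer [-88. 306.]
```

arm_command(series=[0, 0, 0, -0.02, -0.03, 0.3, 0.75, 0, 0, 0, -0.02, -0.03, 0.6, 0.75, 0, 0, 0, -0.02, -0.03, 0.6, 0.75, 0, 0, 0, -0.02, -0.03, 0.6, 0.3, 0, 0, 0, -0.02, -0.03, 0.6, 0.3, 0, 0, 0, -0.02, -0.03, 0.6, 0.3, 0, 0, 0, -0.02, -0.03, 0.6, 0.3])

```text
t: 20.05
eef_pos: [0.555, 0.2801, 0.0364]
ee_rot: [-3.141, -0.001, -0.213]
force: [-0.8, -1.0, 4.3]
width: 0.0375
gripper_force: 15.0
```

arm_command(series=[0, 0, 0, 0, 0, -0.3, 0.3, 0, 0, 0, 0, 0, -0.6, 0.3, 0, 0, 0, 0.05, 0.45, -0.6, 0.3, 0, 0, 0, 0.11, 0.9, -0.6, 0.3, 0, 0, 0, 0.11, 0.9, -0.6, 0.3])

```text
t: 20.68
eef_pos: [0.5455, 0.187, 0.0958]
ee_rot: [3.141, 0.001, -0.216]
force: [0.5, 0.2, -0.3]
width: 0.0373
gripper_force: 15.0
```

arm_command(series=[0, 0, 0, 0.05, 0.45, 0, 0.3, 0, 0, 0, 0.11, 0.9, 0, 0.3, 0, 0, 0, 0.11, 0.9, 0, 0.3])

```text
t: 21.05
eef_pos: [0.5375, 0.0973, 0.0956]
ee_rot: [3.141, 0.0, -0.216]
force: [-0.4, -0.1, 0.1]
width: 0.0375
gripper_force: 15.0
```

arm_command(series=[0, 0, 0.1, 0.05, 0.45, 0, 0.3, 0, 0, 0.2, 0.11, 0.9, 0, 0.3, 0, 0, 0.3, 0.11, 0.9, 0, 0.3, 0, 0, 0.4, 0.11, 0.9, 0, 0.3, 0, 0, 0.5, 0.11, 0.9, 0, 0.3, 0, 0, 0.5, 0.11, 0.9, 0, 0.3])

```text
t: 21.8
eef_pos: [0.5303, 0.0099, 0.0957]
ee_rot: [-3.141, -0.0, -0.997]
force: [0.2, -0.7, 0.6]
width: 0.0371
gripper_force: 15.0
```

arm_command(series=[0, 0, 0.1, 0, 0, 0, 0.3, 0, 0, 0.2, 0, 0, 0, 0.3, 0, 0, 0.3, 0, 0, 0, 0.3, 0, 0, 0.4, 0, 0, 0, 0.3, 0, 0, 0.473, 0, 0, 0, 0.3, 0, 0, 0.473, 0, 0, 0, 0.3, 0, 0, 0.473, 0, 0, 0, 0.3])

```text
t: 22.68
eef_pos: [0.5299, 0.0093, 0.0956]
ee_rot: [-3.141, 0.0, -1.737]
force: [-0.6, 0.6, -0.7]
width: 0.0371
gripper_force: 15.0
```

Run:
```python
from h import *
s=arm.get_state();print(s["t"],s["eef_pos"],s["ee_rot"],s["width"])
go(wp(-65,30,.0355),YAW-np.pi/2)
```

```text
22.675 [0.52988731 0.00932964 0.09559819] [-3.14145125e+00  6.81370347e-05 -1.73729852e+00] 0.037088733479749295
turn [-0.     0.     0.003] shift [0.016 0.012 0.601]
```

arm_command(series=[0, 0, 0, 0.02, 0.01, 0.3, 0.3, 0, 0, 0, 0.02, 0.01, 0.58, 0.3, 0, 0, 0, 0.02, 0.01, 0.59, 0.3, 0, 0, 0, 0.02, 0.01, 0.59, 0.55, 0, 0, 0, 0.02, 0.01, 0.59, 0.55, 0, 0, 0, 0.02, 0.01, 0.59, 0.55, 0, 0, 0, 0.02, 0.01, 0.3, 0.55, 0, 0, 0, 0.02, 0.01, 0, 0.55])

```text
t: 23.68
eef_pos: [0.5282, 0.0071, 0.0964]
ee_rot: [3.141, -0.0, -1.742]
force: [0.5, -0.4, 0.1]
width: 0.0481
gripper_force: 0.0
```

arm_command(series=[0, 0, -0.1, 0, 0, 0, 0.6, 0, 0, -0.2, 0, 0, 0, 0.7, 0, 0, -0.3, 0, 0, 0, 0.7, 0, 0, -0.4, 0, 0, 0, 0.7, 0, 0, -0.5, 0, 0, 0, 0.7, 0, 0, -0.5, 0, 0, 0, 0.7])

```text
t: 24.42
eef_pos: [0.5284, 0.0072, 0.096]
ee_rot: [-3.141, -0.0, -0.957]
force: [0.0, -0.0, -0.4]
width: 0.0612
gripper_force: 0.0
```

arm_command(series=[0, 0, -0.1, 0, 0, 0, 0.7, 0, 0, -0.2, 0, 0, 0, 0.7, 0, 0, -0.3, 0, 0, 0, 0.7, 0, 0, -0.4, 0, 0, 0, 0.7, 0, 0, -0.473, 0, 0, 0, 0.7, 0, 0, -0.473, 0, 0, 0, 0.7])

```text
t: 25.18
eef_pos: [0.5284, 0.0072, 0.0958]
ee_rot: [-3.141, -0.0, -0.217]
force: [-0.2, -0.4, -0.6]
width: 0.0612
gripper_force: 0.0
```

arm_command(series=[0, 0, 0, 0.03, -0.45, 0, 0.75, 0, 0, 0, 0.06, -0.9, 0, 0.75, 0, 0, 0, 0.06, -0.9, 0, 0.75])

```text
t: 25.55
eef_pos: [0.5544, 0.0964, 0.0957]
ee_rot: [-3.141, -0.001, -0.216]
force: [-0.7, 0.3, -0.5]
width: 0.0656
gripper_force: 0.0
```

arm_command(series=[0, 0, 0, 0.03, -0.45, 0, 0.75, 0, 0, 0, 0.06, -0.9, 0, 0.75, 0, 0, 0, 0.06, -0.9, 0, 0.75])

```text
t: 25.92
eef_pos: [0.579, 0.1827, 0.0954]
ee_rot: [-3.141, -0.001, -0.215]
force: [-0.1, -0.5, 0.1]
width: 0.0658
gripper_force: 0.0
```

arm_command(series=[0, 0, 0, 0.03, -0.45, 0, 0.75, 0, 0, 0, 0.06, -0.9, 0, 0.75, 0, 0, 0, 0.06, -0.9, 0, 0.75, 0, 0, 0, 0.06, -0.9, 0, 0.75])

```text
t: 26.42
eef_pos: [0.6026, 0.2662, 0.0951]
ee_rot: [3.141, 0.001, -0.216]
force: [-0.4, -0.7, 0.2]
width: 0.0656
gripper_force: 0.0
```

Run:
```python
from h import *
s=arm.get_state();print(s["t"],s["eef_pos"],s["ee_rot"],s["width"])
go([.6027,.2678,.035],-.213); wl("w6"); look("t4")
```

```text
26.425 [0.6025529  0.26623689 0.09512817] [ 3.14063276e+00  1.02879135e-03 -2.15875733e-01] 0.06556687194021789
turn [ 0.001  0.001 -0.002] shift [-0.001 -0.016  0.601]
[230, 0, 161, 49, 4900] [319.4, 19.2] [0.7205 0.2425]
[624, 203, 16, 87, 835] [633.9, 253.8] [0.5749 0.1034]
[287, 235, 69, 66, 3397] [319.5, 268.9] [0.6023 0.2685]
[305.5, 132.8] [0.8006 0.0862] warmer [190. 154.]
[209.0, 153.6] [0.7665 0.2734] warmer [124. 332.]
[209.5, 237.1] [0.6048 0.2745] warmer [-35. 306.]
[420.5, 300.5] [ 0.4728 -0.1202] warmer [ -98. -106.]
```

View pics/t4.png

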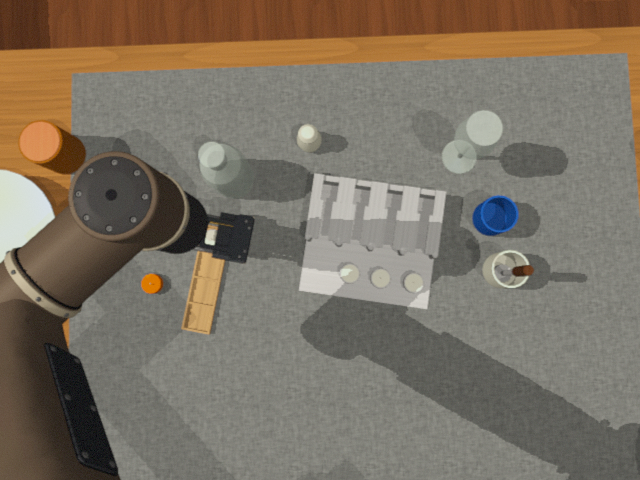

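The top view shows three tealights standing on the sill at (349,272), (380,278) and (413,282). The last one is still in the tray under the gripper. I'll pick that one for lane 0.

arm_command(series=[0, 0, 0, 0, -0.02, 0.3, 0.75, 0, 0, 0, 0, -0.02, 0.6, 0.75, 0, 0, 0, 0, -0.02, 0.6, 0.75, 0, 0, 0, 0, -0.02, 0.6, 0.3, 0, 0, 0, 0, -0.02, 0.6, 0.3, 0, 0, 0, 0, -0.02, 0.6, 0.3, 0, 0, 0, 0, -0.02, 0.6, 0.3])

```text
t: 27.4
eef_pos: [0.604, 0.2694, 0.0365]
ee_rot: [-3.141, -0.001, -0.213]
force: [-1.0, -0.7, 3.8]
width: 0.0372
gripper_force: 15.0
```

arm_command(series=[0, 0, 0, 0, 0, -0.3, 0.3, 0, 0, 0, 0, 0, -0.6, 0.3, 0, 0, 0, -0.03, 0.35, -0.6, 0.3, 0, 0, 0, -0.07, 0.7, -0.6, 0.3, 0, 0, 0, -0.07, 0.7, -0.6, 0.3])

```text
t: 28.02
eef_pos: [0.581, 0.2003, 0.0959]
ee_rot: [3.141, 0.001, -0.215]
force: [0.3, 1.3, 0.2]
width: 0.0372
gripper_force: 15.0
```

arm_command(series=[0, 0, 0, -0.03, 0.35, 0, 0.3, 0, 0, 0, -0.07, 0.7, 0, 0.3, 0, 0, 0, -0.07, 0.7, 0, 0.3])

```text
t: 28.4
eef_pos: [0.5597, 0.1341, 0.0957]
ee_rot: [3.141, 0.0, -0.215]
force: [-0.2, -0.1, 0.1]
width: 0.0374
gripper_force: 15.0
```

arm_command(series=[0, 0, 0.1, -0.03, 0.35, 0, 0.3, 0, 0, 0.2, -0.07, 0.7, 0, 0.3, 0, 0, 0.3, -0.07, 0.7, 0, 0.3, 0, 0, 0.4, -0.07, 0.7, 0, 0.3, 0, 0, 0.5, -0.07, 0.7, 0, 0.3, 0, 0, 0.5, -0.07, 0.7, 0, 0.3])

```text
t: 29.15
eef_pos: [0.5393, 0.0693, 0.0957]
ee_rot: [-3.141, -0.0, -0.997]
force: [0.0, 0.3, -0.3]
width: 0.0376
gripper_force: 15.0
```

arm_command(series=[0, 0, 0.1, 0, 0, 0, 0.3, 0, 0, 0.2, 0, 0, 0, 0.3, 0, 0, 0.3, 0, 0, 0, 0.3, 0, 0, 0.4, 0, 0, 0, 0.3, 0, 0, 0.473, 0, 0, 0, 0.3, 0, 0, 0.473, 0, 0, 0, 0.3, 0, 0, 0.473, 0, 0, 0, 0.3])

```text
t: 30.02
eef_pos: [0.5388, 0.0687, 0.0956]
ee_rot: [-3.141, 0.0, -1.737]
force: [-0.3, 0.5, -0.1]
width: 0.0372
gripper_force: 15.0
```

Run:
```python
from h import *
s=arm.get_state();print(s["t"],s["eef_pos"],s["ee_rot"],s["width"])
go(wp(-65,90,.0355),YAW-np.pi/2)
```

```text
30.025 [0.53877546 0.06871882 0.0955555 ] [-3.14147770e+00  3.93374101e-05 -1.73739181e+00] 0.037220749450808596
turn [-0.     0.     0.003] shift [ 0.016 -0.002  0.601]
```

arm_command(series=[0, 0, 0, 0.02, 0, 0.3, 0.3, 0, 0, 0, 0.02, 0, 0.58, 0.3, 0, 0, 0, 0.02, 0, 0.59, 0.3, 0, 0, 0, 0.02, 0, 0.59, 0.55, 0, 0, 0, 0.02, 0, 0.59, 0.55, 0, 0, 0, 0.02, 0, 0.59, 0.55, 0, 0, 0, 0.02, 0, 0.3, 0.55, 0, 0, 0, 0.02, 0, 0, 0.55])

```text
t: 31.02
eef_pos: [0.538, 0.0663, 0.0964]
ee_rot: [3.141, -0.0, -1.742]
force: [0.6, 0.7, 0.5]
width: 0.0485
gripper_force: 0.0
```

arm_command(series=[0, 0, -0.1, 0, 0, -0.3, 0.6, 0, 0, -0.2, 0, 0, -0.6, 0.6, 0, 0, -0.3, 0, 0, -0.9, 0.6, 0, 0, -0.4, 0, 0, -0.9, 0.6, 0, 0, -0.5, 0, 0, -0.9, 0.6, 0, 0, -0.5, 0, 0, -0.9, 0.6])

```text
t: 31.78
eef_pos: [0.5382, 0.0664, 0.1861]
ee_rot: [-3.141, -0.0, -0.957]
force: [0.5, -0.7, -0.3]
width: 0.0527
gripper_force: 0.0
```

arm_command(series=[0, 0, -0.1, 0, 0, -0.3, 0.6, 0, 0, -0.2, 0, 0, -0.6, 0.6, 0, 0, -0.3, 0, 0, -0.65, 0.6, 0, 0, -0.4, 0, 0, -0.65, 0.6, 0, 0, -0.5, 0, 0, -0.65, 0.6, 0, 0, -0.5, 0, 0, -0.65, 0.6])

```text
t: 32.52
eef_pos: [0.5381, 0.0664, 0.2506]
ee_rot: [-3.142, 0.0, -0.175]
force: [0.6, 0.6, -0.3]
width: 0.0526
gripper_force: 0.0
```

arm_command(series=[0, 0, 0, -0.02, 0.45, 0, 0.6, 0, 0, 0, -0.04, 0.91, 0, 0.6, 0, 0, 0, -0.04, 0.91, 0, 0.6])

```text
t: 32.9
eef_pos: [0.518, -0.0247, 0.2507]
ee_rot: [3.141, 0.0, -0.18]
force: [0.8, 0.0, -0.3]
width: 0.0523
gripper_force: 0.0
```

arm_command(series=[0, 0, 0, -0.02, 0.45, 0, 0.6, 0, 0, 0, -0.04, 0.91, 0, 0.6, 0, 0, 0, -0.04, 0.91, 0, 0.6])

```text
t: 33.28
eef_pos: [0.4989, -0.1132, 0.2506]
ee_rot: [3.141, 0.0, -0.178]
force: [0.8, -0.4, 0.1]
width: 0.0524
gripper_force: 0.0
```

arm_command(series=[0, 0, 0, -0.02, 0.45, 0, 0.6, 0, 0, 0, -0.04, 0.91, 0, 0.6, 0, 0, 0, -0.04, 0.91, 0, 0.6, 0, 0, 0, -0.04, 0.91, 0, 0.6])

```text
t: 33.78
eef_pos: [0.4803, -0.2, 0.2505]
ee_rot: [-3.141, -0.0, -0.173]
force: [-0.2, 0.0, 0.4]
width: 0.0526
gripper_force: 0.0
```

Run:
```python
from h import *
s=arm.get_state();print(s["t"],s["eef_pos"],s["ee_rot"],s["q"].round(2))
look("t5")
cw=arm.camera_model("wrist");i=arm.grab_frame("wrist");cv2.imwrite("pics/w7.png",i);t=cv2.imread("pics/t5.png")
o=np.zeros((480,790,3),np.uint8);o[:360,:480]=cv2.resize(i,(480,360));o[:300,485:785]=cv2.resize(t[200:310,290:400],(300,300));o[300:480,485:785]=cv2.resize(t[220:310,390:540],(300,180));cv2.imwrite("pics/c7.png",o)
```

```text
33.775 [ 0.48032773 -0.19997753  0.25048272] [-3.14143483e+00 -1.58449970e-05 -1.73499719e-01] [-0.02  0.1  -0.32 -0.   -1.15  1.41]
[305.4, 132.9] [0.8004 0.0864] warmer [190. 154.]
[209.1, 153.3] [0.7671 0.2732] warmer [125. 332.]
[411.5, 194.8] [ 0.673  -0.1121] warmer [ 98. -64.]
[312.3, 229.6] [0.6127 0.0784] warmer [  6. 114.]
```

View pics/c7.png

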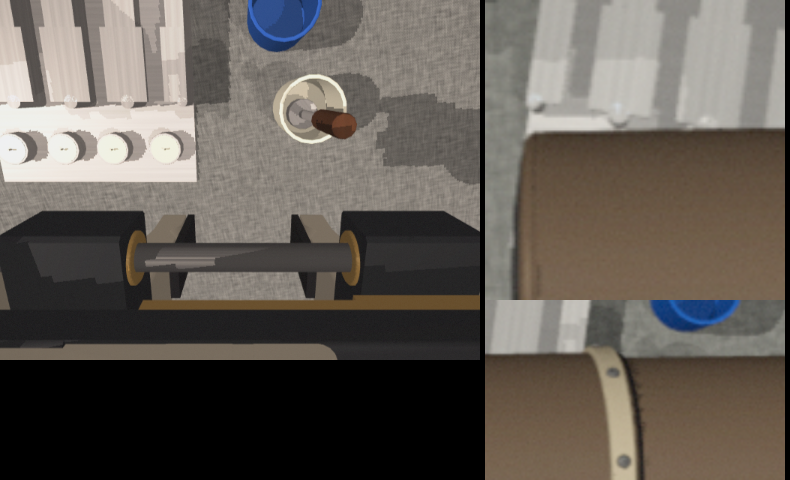

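The wrist view shows all four tealights on the sill in a row, the white cup with the pusher (handle end near (457,168) at full resolution), and the blue cup behind it.

Run:
```python
from h import *
cw=arm.camera_model("wrist");i=cv2.imread("pics/w7.png");h=cv2.cvtColor(i,cv2.COLOR_BGR2HSV)
def handle(c,i,roi):
    h=cv2.cvtColor(i,cv2.COLOR_BGR2HSV);m=((h[...,0]<15)&(h[...,1]>110)&(h[...,2]<170)).astype(np.uint8)
    k=np.zeros_like(m);k[roi]=m[roi];cn=max(cv2.findContours(k,0,1)[0],key=cv2.contourArea)
    r=cv2.minAreaRect(cn);print(r)
    b=cv2.boxPoints(r);w=min(r[1]);
    e=sorted([(b[j]+b[(j+1)%4])/2 for j in range(4)],key=lambda p:-np.linalg.norm(p-np.array(r[0])))[:2]
    far=max(e,key=lambda p:np.linalg.norm(p-[c["cx"],c["cy"]])) ;near=[p for p in e if p is not far][0]
    d=(near-far)/np.linalg.norm(near-far); top=far+d*w/2;print("top px",top,onz(c,*top,.176),"near",near)
    return top
handle(cw,i,np.s_[130:200,400:490])
ct=arm.camera_model("top");handle(ct,cv2.imread("pics/top0.png"),np.s_[255:290,505:540])
# holder rim ellipse in wrist
m=((h[...,1]<60)&(h[...,2]>200)).astype(np.uint8);k=np.zeros_like(m);k[95:200,355:470]=m[95:200,355:470]
cn=max(cv2.findContours(k,0,1)[0],key=cv2.contourArea);hu=cv2.convexHull(cn);e=cv2.fitEllipse(hu);print(e,onz(cw,*e[0],.07))
```

```text
((444.821533203125, 165.5232391357422), (59.830650329589844, 34.11830520629883), 8.530765533447266)
top px [457.53546 167.43033] [ 0.52140184 -0.27494589] near [415.23718 161.08559]
((522.923095703125, 270.3846435546875), (9.178570747375488, 20.341697692871094), 82.87498474121094)
top px [528.46155 269.69235] [ 0.51974798 -0.27431224] near [512.8308  271.64618]
((416.73370361328125, 144.84075927734375), (87.98643493652344, 93.99524688720703), 31.740985870361328) [ 0.52802578 -0.27815163]
```

arm_command(series=[0, 0, 0, 0.27, 0.33, 0, 0.6, 0, 0, 0, 0.53, 0.67, 0, 0.6, 0, 0, 0, 0.53, 0.67, 0, 0.6, 0, 0, 0, 0.53, 0.67, 0, 0.6, 0, 0, 0, 0.53, 0.67, 0, 0.6])

```text
t: 34.5
eef_pos: [0.5207, -0.2745, 0.2508]
ee_rot: [-3.141, -0.0, -0.17]
force: [-0.1, 0.7, 0.9]
width: 0.0522
gripper_force: 0.0
```

Run:
```python
from h import *
print(arm.get_state()["eef_pos"]);go([.521,-.2748,.146],YAW)
wl("w8")
i=cv2.imread("pics/w8.png");cv2.imwrite("pics/w8s.png",cv2.resize(i,(480,360)))
```

```text
[ 0.52069306 -0.27452456  0.25080568]
turn [-0.    -0.     0.001] shift [0.003 0.002 1.048]
[285, 172, 86, 83, 1566] [327.9, 204.9] [ 0.526  -0.2793]
```

View pics/w8s.png

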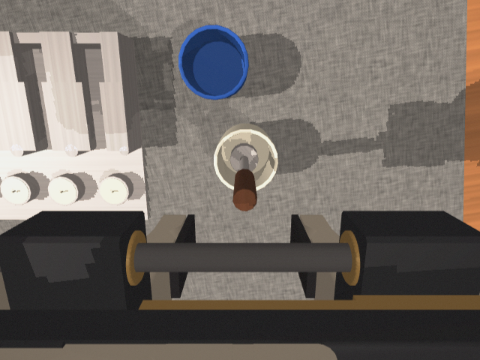

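The wrist view shows the handle end at (245,200), centred between the fingers (172 and 318 in the scaled picture), with the foot inside the white cup. I'll descend and grip.

arm_command(series=[0, 0, 0, 0, 0, 0.3, 0.6, 0, 0, 0, 0, 0, 0.6, 0.6, 0, 0, 0, 0, 0, 1, 0.6, 0, 0, 0, 0, 0, 1, 0.6])

```text
t: 35.05
eef_pos: [0.5188, -0.2745, 0.1484]
ee_rot: [-3.141, 0.005, -0.171]
force: [-0.0, -0.3, 0.3]
width: 0.0526
gripper_force: 0.0
```

arm_command(series=[0, 0, 0, 0, 0, 0.04, 0.6, 0, 0, 0, 0, 0, 0.04, 0.6, 0, 0, 0, 0, 0, 0.04, 0.1, 0, 0, 0, 0, 0, 0.04, 0.1, 0, 0, 0, 0, 0, 0.04, 0.1, 0, 0, 0, 0, 0, 0.04, 0.1, 0, 0, 0, 0, 0, 0.04, 0.1, 0, 0, 0, 0, 0, 0.04, 0.1], force=45)

```text
t: 36.05
eef_pos: [0.5208, -0.2757, 0.1466]
ee_rot: [3.141, 0.0, -0.171]
force: [0.1, -0.1, 1.4]
width: 0.0176
gripper_force: 45.0
```

Run:
```python
from h import *
s=arm.get_state();print(s["t"],s["eef_pos"],s["ee_rot"],s["force"],s["width"],s["gripper_force"])
for k,y in enumerate((90,30,-30,-90)):print(wp(-122,y,0),wp(45,y,0))
```

```text
36.05 [ 0.52079995 -0.2756996   0.14660688] [ 3.14141235e+00  1.69771109e-05 -1.71040421e-01] [ 0.1037365  -0.05299687  1.42251233] 0.01760331499606182 44.9987930059433
[0.48256015 0.07681076 0.        ] [0.64710739 0.048294   0.        ]
[0.47231461 0.01769199 0.        ] [ 0.63686185 -0.01082477  0.        ]
[ 0.46206906 -0.04142678  0.        ] [ 0.6266163  -0.06994354  0.        ]
[ 0.45182352 -0.10054555  0.        ] [ 0.61637076 -0.12906231  0.        ]
```

arm_command(series=[0, 0, 0, 0, 0, -0.15, 0.1, 0, 0, 0, 0, 0, -0.3, 0.1, 0, 0, 0, 0, 0, -0.5, 0.1, 0, 0, 0, 0, 0, -0.7, 0.1, 0, 0, 0, 0, 0, -0.8, 0.1, 0, 0, 0, 0, 0, -0.8, 0.1])

```text
t: 36.8
eef_pos: [0.5211, -0.2756, 0.2276]
ee_rot: [-3.141, -0.002, -0.171]
force: [0.2, -0.1, -3.0]
width: 0.0175
gripper_force: 45.0
```

arm_command(series=[0, 0, 0, -0.12, -0.2, 0, 0.1, 0, 0, 0, -0.24, -0.4, 0, 0.1, 0, 0, 0, -0.36, -0.6, 0, 0.1, 0, 0, 0, -0.49, -0.8, 0, 0.1, 0, 0, 0, -0.49, -0.8, 0, 0.1])

```text
t: 37.42
eef_pos: [0.4849, -0.1867, 0.2261]
ee_rot: [-3.141, 0.001, -0.169]
force: [-1.1, 0.6, -2.2]
width: 0.0172
gripper_force: 45.0
```

arm_command(series=[0, 0, 0, -0.12, -0.2, 0, 0.1, 0, 0, 0, -0.24, -0.4, 0, 0.1, 0, 0, 0, -0.36, -0.6, 0, 0.1, 0, 0, 0, -0.49, -0.8, 0, 0.1, 0, 0, 0, -0.49, -0.8, 0, 0.1, 0, 0, 0, -0.49, -0.8, 0, 0.1])

```text
t: 38.17
eef_pos: [0.4515, -0.1013, 0.2264]
ee_rot: [3.141, 0.0, -0.171]
force: [0.6, -0.6, -1.7]
width: 0.0172
gripper_force: 45.0
```

Run:
```python
from h import *
s=arm.get_state();print(s["t"],s["eef_pos"],s["ee_rot"],s["force"],s["width"],s["gripper_force"])
go(wp(-122,-90,.148),YAW)
wl("w9");cv2.imwrite("pics/s9.png",arm.grab_frame("side"))
a=cv2.imread("pics/w9.png");b=cv2.imread("pics/s9.png")
cv2.imwrite("pics/c9.png",np.hstack([cv2.resize(a,(400,300)),cv2.resize(b[80:350,260:560],(400,300))]))
```

```text
38.175 [ 0.45152688 -0.10133571  0.2264333 ] [ 3.14141533e+00  8.46587643e-05 -1.70549378e-01] [ 0.55081301 -0.63406594 -1.69931548] 0.017204842340055662 44.999147057533264
turn [0.    0.    0.001] shift [ 0.002 -0.008  0.784]
[10, 0, 46, 77, 2454] [32.5, 35.2] [0.6262 0.0911]
[337, 0, 36, 78, 2530] [354.3, 35.5] [ 0.5851 -0.1477]
[480, 22, 140, 109, 6054] [552.6, 80.3] [ 0.528  -0.2941]
[298, 221, 49, 47, 1038] [316.5, 238.2] [ 0.4344 -0.0922]
```

View pics/c9.png

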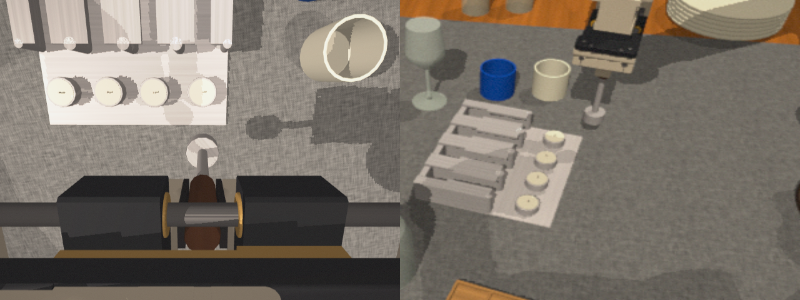

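The wrist view shows the pusher foot at (316,238) lined up behind the fourth tealight, and the side view shows the pusher hanging upright. I'll check for tilt and tealight alignment before descending.

Run:
```python
from h import *
c=arm.camera_model("wrist");i=cv2.imread("pics/w9.png")
print("foot exp",np.round(proj(c,[.4515,-.1013,.108]),1),onz(c,316.5,238.2,.108))
h=cv2.cvtColor(i,cv2.COLOR_BGR2HSV)
g=cv2.GaussianBlur(cv2.cvtColor(i,cv2.COLOR_BGR2GRAY),(5,5),1)
for q in cv2.HoughCircles(g,cv2.HOUGH_GRADIENT,1,40,param1=80,param2=18,minRadius=17,maxRadius=28)[0]:
    p=onz(c,q[0],q[1],.022); print(q.round(1),p.round(4),inw(p).round(1))
```

```text
foot exp [323.1 245.4] [ 0.4569212  -0.09794587]
[323.5 244.5  25. ] [ 0.4281 -0.0975] [-145.9  -91.1]
[171.5 148.5  24. ] [0.5279 0.0093] [-65.8  31.2]
[245.5 147.5  22.9] [ 0.5186 -0.0495] [-64.9 -28.3]
[ 96.5 148.5  24.1] [0.5381 0.0687] [-65.9  91.5]
[322.5 146.5  23. ] [ 0.5088 -0.1106] [-64.1 -90.2]
```

arm_command(series=[0, 0, 0, 0, -0.01, 0.2, 0.1, 0, 0, 0, 0, -0.01, 0.4, 0.1, 0, 0, 0, 0, -0.01, 0.6, 0.1, 0, 0, 0, 0, -0.01, 0.72, 0.1, 0, 0, 0, 0, -0.01, 0.78, 0.1, 0, 0, 0, 0, -0.01, 0.78, 0.1, 0, 0, 0, 0, -0.01, 0.78, 0.1])

```text
t: 39.15
eef_pos: [0.4521, -0.1002, 0.1492]
ee_rot: [-3.141, -0.001, -0.171]
force: [-0.2, 0.2, -1.6]
width: 0.0172
gripper_force: 45.0
```

Run:
```python
from h import *
s=arm.get_state();print(s["t"],s["eef_pos"],s["ee_rot"],s["force"],s["width"],inw(s["eef_pos"]))
go(wp(45.5,-90,.148),YAW)
```

```text
39.15 [ 0.45209152 -0.10023478  0.14915986] [-3.14138937e+00 -1.03164905e-03 -1.70948111e-01] [-0.23715359  0.20489841 -1.62972859] 0.017233083002341516 [-121.78900068  -89.64803397]
turn [-0.    -0.001  0.   ] shift [1.673 0.005 0.013]
```

arm_command(series=[0, 0, 0, 0.1, 0, 0.01, 0.1, 0, 0, 0, 0.22, 0, 0.01, 0.1, 0, 0, 0, 0.34, 0, 0.01, 0.1, 0, 0, 0, 0.46, 0, 0.01, 0.1, 0, 0, 0, 0.58, 0, 0.01, 0.1, 0, 0, 0, 0.7, 0, 0.01, 0.1, 0, 0, 0, 0.8, 0, 0.01, 0.1, 0, 0, 0, 0.85, 0, 0.01, 0.1])

```text
t: 40.15
eef_pos: [0.5359, -0.1148, 0.1474]
ee_rot: [3.141, 0.0, -0.171]
force: [-0.4, -0.2, -3.0]
width: 0.0171
gripper_force: 45.0
```

arm_command(series=[0, 0, 0, 0.12, 0, 0, 0.1, 0, 0, 0, 0.24, 0, 0, 0.1, 0, 0, 0, 0.36, 0, 0, 0.1, 0, 0, 0, 0.48, 0, 0, 0.1, 0, 0, 0, 0.6, 0, 0, 0.1, 0, 0, 0, 0.7, 0, 0, 0.1, 0, 0, 0, 0.75, 0, 0, 0.1, 0, 0, 0, 0.77, 0, 0, 0.1])

```text
t: 41.15
eef_pos: [0.6114, -0.1279, 0.1474]
ee_rot: [3.142, 0.0, -0.171]
force: [0.2, -0.3, -2.3]
width: 0.0174
gripper_force: 45.0
```

Run:
```python
from h import *
s=arm.get_state();print(s["t"],s["eef_pos"],s["ee_rot"],s["force"],inw(s["eef_pos"]))
go(wp(46,-90,.148),YAW)
a=arm.grab_frame("wrist");cv2.imwrite("pics/w10.png",a);b=arm.grab_frame("top");cv2.imwrite("pics/t10.png",b)
cv2.imwrite("pics/c10.png",np.hstack([cv2.resize(a,(440,330)),cv2.resize(b[170:300,300:450],(381,330))])[:,:800])
```

```text
41.15 [ 0.61136148 -0.12785978  0.14739241] [ 3.14156344e+00  3.15643695e-04 -1.71166919e-01] [ 0.20097011 -0.34706646 -2.30693729] [ 39.85894358 -89.67051042]
turn [0. 0. 0.] shift [ 0.061  0.003 -0.006]
```

View pics/c10.png

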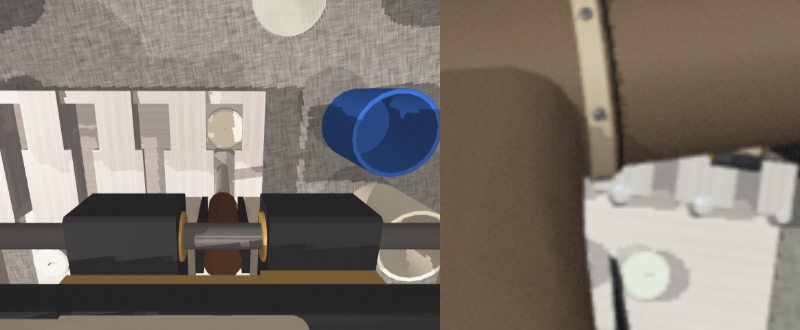

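The wrist view shows the tealight in the lane 3 window at (225,128) in the scaled picture, a few mm short of the stop. I'll finish the push slowly and watch the force.

arm_command(series=[0, 0, 0, 0.02, 0, 0, 0.1, 0, 0, 0, 0.035, 0, 0, 0.1, 0, 0, 0, 0.05, 0, 0, 0.1, 0, 0, 0, 0.06, 0, 0, 0.1, 0, 0, 0, 0.06, 0, 0, 0.1])

```text
t: 41.88
eef_pos: [0.6169, -0.1288, 0.1474]
ee_rot: [3.142, 0.001, -0.171]
force: [-1.0, 0.2, -1.5]
width: 0.0174
gripper_force: 45.0
```

```bash
cat >> h.py <<'E'
def st():
    s=arm.get_state();print(round(s["t"],2),"pos",s["eef_pos"].round(4),"rot",s["ee_rot"].round(3),"F",s["force"].round(1),"M",s["moment"].round(2),"w",round(s["width"],4),"inw",inw(s["eef_pos"]).round(1))
E
python3 -c "
from h import *
st()"
```

```text
41.88 pos [ 0.6169 -0.1288  0.1474] rot [ 3.142e+00  1.000e-03 -1.710e-01] F [-1.   0.2 -1.5] M [0.16 0.62 0.03] w 0.0174 inw [ 45.4 -89.7]
```

arm_command(series=[0, 0, 0, 0.01, 0, 0, 0.1, 0, 0, 0, 0.02, 0, 0, 0.1, 0, 0, 0, 0.02, 0, 0, 0.1])

```text
t: 42.25
eef_pos: [0.6182, -0.1292, 0.1472]
ee_rot: [3.141, 0.002, -0.171]
force: [-5.3, 1.6, 0.5]
width: 0.0172
gripper_force: 45.0
```

Run:
```python
from h import *
st()
c=arm.camera_model("wrist");a=arm.grab_frame("wrist");cv2.imwrite("pics/w11.png",a)
for y in(-109,-90,-71):print(np.round(proj(c,wp(100,y,.022)),1))
print("exp tealight ctr",np.round(proj(c,wp(81,-90,.022)),1),"far edge",np.round(proj(c,wp(100,-90,.022)),1),"deck back",np.round(proj(c,wp(110,-90,.049)),1))
u,v=map(int,proj(c,wp(81,-90,.022)))
cv2.imwrite("pics/c11.png",cv2.resize(a[v-60:v+60,u-80:u+80],None,fx=4,fy=4,interpolation=cv2.INTER_CUBIC));print(u-80,v-60)
```

```text
42.25 pos [ 0.6182 -0.1292  0.1472] rot [ 3.141e+00  2.000e-03 -1.710e-01] F [-5.3  1.6  0.5] M [ 0.67  2.44 -0.02] w 0.0172 inw [ 46.8 -89.8]
[354.7 159.5]
[324.1 159.5]
[293.5 159.4]
exp tealight ctr [324. 190.] far edge [324.1 159.5] deck back [324.2 144.7]
244 129
```

View pics/c11.png

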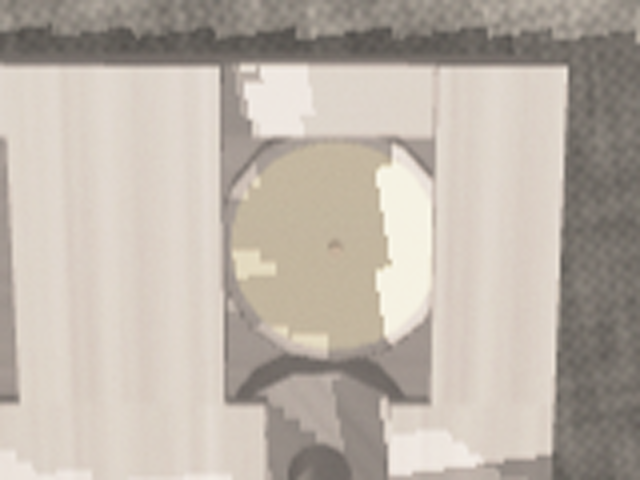

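The crop shows the lane 3 tealight upright, its far rim touching the stop at (330,140), with 5 N of contact force, so it is home. I'll back out and shift to lane 2.

arm_command(series=[0, 0, 0, -0.15, 0, 0, 0.1, 0, 0, 0, -0.35, 0, 0, 0.1, 0, 0, 0, -0.55, 0, 0, 0.1, 0, 0, 0, -0.75, 0, 0, 0.1, 0, 0, 0, -0.85, 0, 0, 0.1])

```text
t: 42.92
eef_pos: [0.5347, -0.1145, 0.1481]
ee_rot: [-3.141, -0.002, -0.171]
force: [-0.1, 1.0, -1.8]
width: 0.0174
gripper_force: 45.0
```

arm_command(series=[0, 0, 0, -0.15, 0, 0, 0.1, 0, 0, 0, -0.35, 0, 0, 0.1, 0, 0, 0, -0.55, 0, 0, 0.1, 0, 0, 0, -0.75, 0, 0, 0.1, 0, 0, 0, -0.84, 0, 0, 0.1, 0, 0, 0, -0.84, 0, 0, 0.1])

```text
t: 43.68
eef_pos: [0.4527, -0.1003, 0.1479]
ee_rot: [-3.141, -0.001, -0.171]
force: [0.4, -0.6, -1.8]
width: 0.0174
gripper_force: 45.0
```

arm_command(series=[0, 0, 0, 0, -0.15, 0, 0.1, 0, 0, 0, 0, -0.3, 0, 0.1, 0, 0, 0, 0, -0.45, 0, 0.1, 0, 0, 0, 0, -0.6, 0, 0.1, 0, 0, 0, 0, -0.6, 0, 0.1, 0, 0, 0, 0, -0.6, 0, 0.1])

```text
t: 44.42
eef_pos: [0.4627, -0.0411, 0.1475]
ee_rot: [3.141, 0.0, -0.17]
force: [-1.1, -0.3, -1.4]
width: 0.0174
gripper_force: 45.0
```

```bash
cat >> h.py <<'E'
def circ(tag):
    c=arm.camera_model("wrist");i=arm.grab_frame("wrist");cv2.imwrite(f"pics/{tag}.png",i)
    g=cv2.GaussianBlur(cv2.cvtColor(i,cv2.COLOR_BGR2GRAY),(5,5),1)
    for q in cv2.HoughCircles(g,cv2.HOUGH_GRADIENT,1,40,param1=80,param2=18,minRadius=24,maxRadius=45)[0]:
        p=onz(c,q[0],q[1],.022);print(q.round(1),inw(p).round(1))
E
python3 - <<'E'
from h import *
st();go(wp(45.5,-30,.1475),YAW);circ("w12")
E
```

```text
44.42 pos [ 0.4627 -0.0411  0.1475] rot [ 3.141  0.    -0.17 ] F [-1.1 -0.3 -1.4] M [-0.02  0.01  0.01] w 0.0174 inw [-121.4  -29.5]
turn [0.    0.    0.001] shift [ 1.669e+00  7.000e-03 -1.000e-03]
[321.5 154.5  28.8] [-65.  -28.1]
[322.5 244.5  24.9] [-123.   -28.8]
[225.5 154.5  30.2] [-65.1  31.4]
[128.5 155.5  30.2] [-65.8  91.6]
[321.5 376.5  38.8] [-221.8  -28.2]
```

arm_command(series=[0, 0, 0, 0.1, 0, 0, 0.1, 0, 0, 0, 0.22, 0, 0, 0.1, 0, 0, 0, 0.34, 0, 0, 0.1, 0, 0, 0, 0.46, 0, 0, 0.1, 0, 0, 0, 0.58, 0, 0, 0.1, 0, 0, 0, 0.7, 0, 0, 0.1, 0, 0, 0, 0.8, 0, 0, 0.1, 0, 0, 0, 0.85, 0, 0, 0.1])

```text
t: 45.48
eef_pos: [0.5471, -0.0559, 0.1474]
ee_rot: [3.142, 0.0, -0.171]
force: [-0.3, -0.4, -2.6]
width: 0.0172
gripper_force: 45.0
```

arm_command(series=[0, 0, 0, 0.12, 0, 0, 0.1, 0, 0, 0, 0.24, 0, 0, 0.1, 0, 0, 0, 0.36, 0, 0, 0.1, 0, 0, 0, 0.48, 0, 0, 0.1, 0, 0, 0, 0.6, 0, 0, 0.1, 0, 0, 0, 0.7, 0, 0, 0.1, 0, 0, 0, 0.75, 0, 0, 0.1, 0, 0, 0, 0.77, 0, 0, 0.1])

```text
t: 46.48
eef_pos: [0.6226, -0.0689, 0.1474]
ee_rot: [3.142, 0.0, -0.171]
force: [-0.0, -0.7, -2.2]
width: 0.0169
gripper_force: 45.0
```

arm_command(series=[0, 0, 0, 0.02, 0, 0, 0.1, 0, 0, 0, 0.035, 0, 0, 0.1, 0, 0, 0, 0.05, 0, 0, 0.1, 0, 0, 0, 0.06, 0, 0, 0.1, 0, 0, 0, 0.06, 0, 0, 0.1])

```text
t: 47.1
eef_pos: [0.6277, -0.0699, 0.1474]
ee_rot: [3.141, 0.001, -0.171]
force: [-3.0, -0.1, -0.2]
width: 0.0175
gripper_force: 45.0
```

Run:
```python
from h import *
st();go(wp(47,-30,.1475),YAW);circ("w13")
```

```text
47.1 pos [ 0.6277 -0.0699  0.1474] rot [ 3.141e+00  1.000e-03 -1.710e-01] F [-3.  -0.1 -0.2] M [ 0.24  1.33 -0.01] w 0.0175 inw [ 46.1 -29.7]
turn [0.    0.001 0.   ] shift [ 0.009  0.003 -0.001]
[321.5 187.5  26.6] [ 81.9 -28.4]
[419.5 188.5  27.5] [ 81.4 -90.4]
[323.5 376.5  28.8] [-54.4 -29.8]
```

Lane 2 is home (x≈81.9, contact force 3 N). Next is lane 1.

arm_command(series=[0, 0, 0, 0.007, 0, 0, 0.1, 0, 0, 0, 0.007, 0, 0, 0.1, 0, 0, 0, -0.15, 0, 0, 0.1, 0, 0, 0, -0.35, 0, 0, 0.1, 0, 0, 0, -0.55, 0, 0, 0.1, 0, 0, 0, -0.75, 0, 0, 0.1, 0, 0, 0, -0.85, 0, 0, 0.1])

```text
t: 48.02
eef_pos: [0.544, -0.0552, 0.1481]
ee_rot: [-3.141, -0.002, -0.171]
force: [0.5, -0.5, -3.6]
width: 0.0172
gripper_force: 45.0
```

arm_command(series=[0, 0, 0, -0.15, 0, 0, 0.1, 0, 0, 0, -0.35, 0, 0, 0.1, 0, 0, 0, -0.55, 0, 0, 0.1, 0, 0, 0, -0.75, 0, 0, 0.1, 0, 0, 0, -0.83, 0, 0, 0.1, 0, 0, 0, -0.83, 0, 0, 0.1])

```text
t: 48.78
eef_pos: [0.463, -0.0411, 0.1479]
ee_rot: [-3.141, -0.001, -0.171]
force: [1.3, -0.5, -1.8]
width: 0.0175
gripper_force: 45.0
```

arm_command(series=[0, 0, 0, 0, -0.15, 0, 0.1, 0, 0, 0, 0, -0.3, 0, 0.1, 0, 0, 0, 0, -0.45, 0, 0.1, 0, 0, 0, 0, -0.6, 0, 0.1, 0, 0, 0, 0, -0.6, 0, 0.1, 0, 0, 0, 0, -0.6, 0, 0.1])

```text
t: 49.52
eef_pos: [0.4729, 0.018, 0.1474]
ee_rot: [3.141, 0.0, -0.171]
force: [1.0, -0.2, -1.8]
width: 0.0172
gripper_force: 45.0
```

Run:
```python
from h import *
st();go(wp(46.5,30,.1475),YAW);circ("w14")
```

```text
49.52 pos [0.4729 0.018  0.1474] rot [ 3.141  0.    -0.171] F [ 1.  -0.2 -1.8] M [-0.03  0.06  0.01] w 0.0172 inw [-121.5   30.4]
turn [0.    0.    0.001] shift [ 1.68e+00  6.00e-03 -1.00e-03]
[323.5 244.5  25. ] [-123.    30.5]
[226.5 153.5  28.8] [-64.6  90.7]
[322.5 153.5  29.3] [-64.5  31.2]
```

arm_command(series=[0, 0, 0, 0.1, 0, 0, 0.1, 0, 0, 0, 0.22, 0, 0, 0.1, 0, 0, 0, 0.34, 0, 0, 0.1, 0, 0, 0, 0.46, 0, 0, 0.1, 0, 0, 0, 0.58, 0, 0, 0.1, 0, 0, 0, 0.7, 0, 0, 0.1, 0, 0, 0, 0.8, 0, 0, 0.1, 0, 0, 0, 0.85, 0, 0, 0.1])

```text
t: 50.58
eef_pos: [0.5573, 0.0032, 0.1474]
ee_rot: [3.141, 0.0, -0.171]
force: [-0.2, -0.2, -1.1]
width: 0.0171
gripper_force: 45.0
```

arm_command(series=[0, 0, 0, 0.12, 0, 0, 0.1, 0, 0, 0, 0.24, 0, 0, 0.1, 0, 0, 0, 0.36, 0, 0, 0.1, 0, 0, 0, 0.48, 0, 0, 0.1, 0, 0, 0, 0.6, 0, 0, 0.1, 0, 0, 0, 0.7, 0, 0, 0.1, 0, 0, 0, 0.75, 0, 0, 0.1, 0, 0, 0, 0.77, 0, 0, 0.1])

```text
t: 51.58
eef_pos: [0.6328, -0.0098, 0.1474]
ee_rot: [3.142, 0.0, -0.171]
force: [-0.6, -0.1, -1.6]
width: 0.0177
gripper_force: 45.0
```

arm_command(series=[0, 0, 0, 0.02, 0, 0, 0.1, 0, 0, 0, 0.035, 0, 0, 0.1, 0, 0, 0, 0.05, 0, 0, 0.1, 0, 0, 0, 0.065, 0, 0, 0.1, 0, 0, 0, 0.065, 0, 0, 0.1])

```text
t: 52.2
eef_pos: [0.6383, -0.0108, 0.1473]
ee_rot: [3.141, 0.002, -0.171]
force: [-3.6, 0.9, -0.5]
width: 0.0169
gripper_force: 45.0
```

Run:
```python
from h import *
st();go(wp(47,30,.1475),YAW);circ("w15")
```

```text
52.2 pos [ 0.6383 -0.0108  0.1473] rot [ 3.141e+00  2.000e-03 -1.710e-01] F [-3.6  0.9 -0.5] M [0.5  1.72 0.02] w 0.0169 inw [46.4 30.2]
turn [0.    0.001 0.   ] shift [ 0.006  0.002 -0.002]
[322.5 188.5  28.6] [81.6 30.9]
[424.5 226.5  26.6] [ 56.9 -35.3]
[333.5 303.5  43.3] [ 2.8 23.4]
[323.5  97.5  29.7] [136.   30.4]
[514.5 186.5  30.7] [ 83.  -90.4]
```

```bash
cat >> h.py <<'E'
def occ(tag,c):
    "wax whiteness in the windows: mean HSV in 8 px patches along the lane line at warmer x (mm), z=.022"
    h=cv2.cvtColor(cv2.imread(f"pics/{tag}.png"),cv2.COLOR_BGR2HSV)
    for y in(90,30,-30,-90):
        r=[]
        for x in(66,70,74,78,82,86,90,94,98):
            u,v=np.round(proj(c,wp(x,y,.022))).astype(int)
            r.append(tuple(int(k) for k in np.median(h[v-1:v+2,u-3:u+4].reshape(-1,3),axis=0)) if 4<v<474 and 4<u<634 else None)
        print(y,r)
E
python3 - <<'E'
from h import *
occ("w15",arm.camera_model("wrist"))
E
```

```text
90 [(13, 28, 173), (11, 28, 176), (11, 29, 177), (11, 27, 178), (11, 27, 178), (13, 28, 173), (13, 28, 175), (11, 27, 179), (12, 27, 203)]
30 [(20, 41, 223), (19, 47, 211), (19, 47, 211), (19, 47, 211), (18, 46, 211), (19, 46, 211), (19, 47, 212), (19, 47, 213), (13, 28, 214)]
-30 [(21, 25, 241), (21, 25, 241), (12, 28, 162), (11, 27, 179), (11, 28, 177), (12, 27, 176), (12, 28, 176), (13, 26, 183), (15, 22, 225)]
-90 [(22, 27, 241), (22, 26, 241), (22, 27, 241), (22, 27, 240), (21, 28, 240), (22, 28, 239), (22, 28, 239), (21, 28, 239), (15, 26, 224)]
```

The lane 2 tealight has been knocked back to about x=57 (wax now shows at x≤70, bare floor beyond). I'll do lane 0 next, then re-push lane 2.

arm_command(series=[0, 0, 0, 0.004, 0, 0, 0.1, 0, 0, 0, -0.15, 0, 0, 0.1, 0, 0, 0, -0.35, 0, 0, 0.1, 0, 0, 0, -0.55, 0, 0, 0.1, 0, 0, 0, -0.75, 0, 0, 0.1, 0, 0, 0, -0.85, 0, 0, 0.1])

```text
t: 53.0
eef_pos: [0.5547, 0.0039, 0.1482]
ee_rot: [-3.141, -0.002, -0.171]
force: [0.6, -0.1, -0.9]
width: 0.0177
gripper_force: 45.0
```

arm_command(series=[0, 0, 0, -0.15, 0, 0, 0.1, 0, 0, 0, -0.35, 0, 0, 0.1, 0, 0, 0, -0.55, 0, 0, 0.1, 0, 0, 0, -0.75, 0, 0, 0.1, 0, 0, 0, -0.83, 0, 0, 0.1, 0, 0, 0, -0.83, 0, 0, 0.1])

```text
t: 53.75
eef_pos: [0.4736, 0.018, 0.1479]
ee_rot: [-3.141, -0.001, -0.17]
force: [0.2, 0.1, -1.0]
width: 0.017
gripper_force: 45.0
```

arm_command(series=[0, 0, 0, 0, -0.15, 0, 0.1, 0, 0, 0, 0, -0.3, 0, 0.1, 0, 0, 0, 0, -0.45, 0, 0.1, 0, 0, 0, 0, -0.59, 0, 0.1, 0, 0, 0, 0, -0.59, 0, 0.1, 0, 0, 0, 0, -0.59, 0, 0.1])

```text
t: 54.5
eef_pos: [0.4834, 0.076, 0.1474]
ee_rot: [3.141, 0.0, -0.171]
force: [-0.1, -0.3, -1.4]
width: 0.0177
gripper_force: 45.0
```

Run:
```python
from h import *
st();go(wp(46.5,90,.1475),YAW);circ("w16")
```

```text
54.5 pos [0.4834 0.076  0.1474] rot [ 3.141  0.    -0.171] F [-0.1 -0.3 -1.4] M [-0.03  0.01  0.  ] w 0.0177 inw [-121.1   89.3]
turn [0.    0.    0.001] shift [ 1.676 -0.005 -0.002]
[323.5 245.5  25.6] [-123.3   89.4]
[320.5 156.5  29.9] [-65.9  91.4]
[324.5 377.5  29.9] [-222.3   88.5]
```

arm_command(series=[0, 0, 0, 0.1, -0.01, 0, 0.1, 0, 0, 0, 0.22, -0.01, 0, 0.1, 0, 0, 0, 0.34, -0.01, 0, 0.1, 0, 0, 0, 0.46, -0.01, 0, 0.1, 0, 0, 0, 0.58, -0.01, 0, 0.1, 0, 0, 0, 0.7, -0.01, 0, 0.1, 0, 0, 0, 0.8, -0.01, 0, 0.1, 0, 0, 0, 0.85, -0.01, 0, 0.1])

```text
t: 55.55
eef_pos: [0.5681, 0.0623, 0.1474]
ee_rot: [3.141, 0.0, -0.171]
force: [0.0, -0.4, -0.6]
width: 0.0171
gripper_force: 45.0
```

arm_command(series=[0, 0, 0, 0.12, 0, 0, 0.1, 0, 0, 0, 0.24, 0, 0, 0.1, 0, 0, 0, 0.36, 0, 0, 0.1, 0, 0, 0, 0.48, 0, 0, 0.1, 0, 0, 0, 0.6, 0, 0, 0.1, 0, 0, 0, 0.7, 0, 0, 0.1, 0, 0, 0, 0.75, 0, 0, 0.1, 0, 0, 0, 0.77, 0, 0, 0.1])

```text
t: 56.55
eef_pos: [0.6435, 0.0492, 0.1474]
ee_rot: [3.141, 0.0, -0.171]
force: [-0.4, -0.1, -2.4]
width: 0.0173
gripper_force: 45.0
```

arm_command(series=[0, 0, 0, 0.02, 0, 0, 0.1, 0, 0, 0, 0.035, 0, 0, 0.1, 0, 0, 0, 0.05, 0, 0, 0.1, 0, 0, 0, 0.065, 0, 0, 0.1, 0, 0, 0, 0.065, 0, 0, 0.1])

```text
t: 57.18
eef_pos: [0.6488, 0.0482, 0.1472]
ee_rot: [3.141, 0.002, -0.171]
force: [-4.3, 2.3, 0.2]
width: 0.0177
gripper_force: 45.0
```

Run:
```python
from h import *
st();go(wp(47,90,.1475),YAW);circ("w17");occ("w17",arm.camera_model("wrist"))
```

```text
57.17 pos [0.6488 0.0482 0.1472] rot [ 3.141e+00  2.000e-03 -1.710e-01] F [-4.3  2.3  0.2] M [ 0.45  1.99 -0.01] w 0.0177 inw [46.7 90.2]
turn [0.    0.001 0.   ] shift [ 0.003  0.002 -0.003]
[416.5 188.5  26.6] [82.  31.4]
[318.5 188.5  28.8] [81.9 93.4]
[610.5 187.5  28. ] [ 82.8 -91.3]
[321.5 376.5  38.8] [-53.8  91.5]
[330.5 303.5  27.3] [ 3.2 85.4]
[204.5   1.5  28.6] [187.6 157.5]
90 [(21, 34, 234), (19, 47, 206), (19, 47, 206), (19, 47, 206), (19, 46, 206), (19, 46, 206), (19, 47, 207), (19, 47, 207), (15, 27, 199)]
30 [(20, 27, 239), (21, 27, 239), (22, 27, 239), (22, 27, 239), (21, 31, 237), (21, 28, 238), (21, 29, 238), (21, 29, 238), (17, 24, 228)]
-30 [(21, 29, 239), (21, 28, 238), (12, 28, 154), (12, 29, 172), (12, 28, 170), (12, 28, 168), (13, 28, 167), (13, 28, 175), (13, 29, 178)]
-90 [(12, 28, 194), (13, 29, 195), (13, 29, 194), (14, 28, 193), (13, 28, 194), (12, 28, 194), (12, 28, 193), (12, 27, 192), (12, 28, 192)]
```

Lanes 0 and 1 are home. I'll re-push lane 2, looking on the way.

arm_command(series=[0, 0, 0, -0.15, 0, 0, 0.1, 0, 0, 0, -0.35, 0, 0, 0.1, 0, 0, 0, -0.55, 0, 0, 0.1, 0, 0, 0, -0.75, 0, 0, 0.1, 0, 0, 0, -0.85, 0, 0, 0.1])

```text
t: 57.85
eef_pos: [0.5653, 0.0629, 0.1481]
ee_rot: [-3.141, -0.002, -0.17]
force: [0.3, -0.2, -2.2]
width: 0.0174
gripper_force: 45.0
```

arm_command(series=[0, 0, 0, -0.15, 0, 0, 0.1, 0, 0, 0, -0.35, 0, 0, 0.1, 0, 0, 0, -0.55, 0, 0, 0.1, 0, 0, 0, -0.75, 0, 0, 0.1, 0, 0, 0, -0.83, 0, 0, 0.1, 0, 0, 0, -0.83, 0, 0, 0.1])

```text
t: 58.6
eef_pos: [0.4843, 0.077, 0.1479]
ee_rot: [-3.141, -0.001, -0.17]
force: [0.6, 0.9, -3.3]
width: 0.0175
gripper_force: 45.0
```

arm_command(series=[0, 0, 0, 0, 0.2, 0, 0.1, 0, 0, 0, 0, 0.4, 0, 0.1, 0, 0, 0, 0, 0.6, 0, 0.1, 0, 0, 0, 0, 0.8, 0, 0.1, 0, 0, 0, 0, 0.8, 0, 0.1])

```text
t: 59.22
eef_pos: [0.4701, -0.004, 0.1475]
ee_rot: [3.141, 0.0, -0.174]
force: [0.4, -0.3, -2.5]
width: 0.0174
gripper_force: 45.0
```

arm_command(series=[0, 0, 0, 0, 0.2, 0, 0.1, 0, 0, 0, 0, 0.4, 0, 0.1, 0, 0, 0, 0, 0.4, 0, 0.1, 0, 0, 0, 0, 0.4, 0, 0.1])

```text
t: 59.72
eef_pos: [0.4641, -0.0414, 0.1477]
ee_rot: [-3.141, -0.0, -0.172]
force: [0.1, 0.3, -2.6]
width: 0.0174
gripper_force: 45.0
```

Run:
```python
from h import *
st();go(wp(46.5,-30,.1475),YAW);circ("w18");occ("w18",arm.camera_model("wrist"))
```

```text
59.73 pos [ 0.4641 -0.0414  0.1477] rot [-3.141 -0.    -0.172] F [ 0.1  0.3 -2.6] M [-0.05  0.01 -0.01] w 0.0174 inw [-120.   -29.6]
turn [-0. -0. -0.] shift [1.665 0.004 0.002]
[322.5 244.5  24.9] [-121.5  -28.8]
[329.5 301.5  27.5] [-162.   -33.6]
90 [None, None, None, None, None, None, None, None, None]
30 [None, None, None, None, None, None, None, None, None]
-30 [None, None, None, None, None, None, None, None, None]
-90 [None, None, None, None, None, None, None, None, None]
```

arm_command(series=[0, 0, 0, 0.1, 0, 0, 0.1, 0, 0, 0, 0.22, 0, 0, 0.1, 0, 0, 0, 0.34, 0, 0, 0.1, 0, 0, 0, 0.46, 0, 0, 0.1, 0, 0, 0, 0.58, 0, 0, 0.1, 0, 0, 0, 0.7, 0, 0, 0.1, 0, 0, 0, 0.8, 0, 0, 0.1, 0, 0, 0, 0.85, 0, 0, 0.1])

```text
t: 60.78
eef_pos: [0.5481, -0.0561, 0.1474]
ee_rot: [3.141, 0.0, -0.171]
force: [-0.5, -0.1, -1.8]
width: 0.0172
gripper_force: 45.0
```

arm_command(series=[0, 0, 0, 0.12, 0, 0, 0.1, 0, 0, 0, 0.24, 0, 0, 0.1, 0, 0, 0, 0.36, 0, 0, 0.1, 0, 0, 0, 0.48, 0, 0, 0.1, 0, 0, 0, 0.58, 0, 0, 0.1, 0, 0, 0, 0.67, 0, 0, 0.1, 0, 0, 0, 0.73, 0, 0, 0.1, 0, 0, 0, 0.76, 0, 0, 0.1])

```text
t: 61.78
eef_pos: [0.6227, -0.0689, 0.1475]
ee_rot: [3.142, 0.0, -0.171]
force: [0.2, 0.0, -2.2]
width: 0.0173
gripper_force: 45.0
```

arm_command(series=[0, 0, 0, 0.02, 0, 0, 0.1, 0, 0, 0, 0.035, 0, 0, 0.1, 0, 0, 0, 0.05, 0, 0, 0.1, 0, 0, 0, 0.063, 0, 0, 0.1, 0, 0, 0, 0.063, 0, 0, 0.1])

```text
t: 62.4
eef_pos: [0.628, -0.0699, 0.1474]
ee_rot: [3.141, 0.001, -0.171]
force: [-2.4, 1.2, -1.0]
width: 0.0174
gripper_force: 45.0
```

Run:
```python
from h import *
st();go(wp(47,-30,.1475),YAW);circ("w19");occ("w19",arm.camera_model("wrist"))
```

```text
62.4 pos [ 0.628  -0.0699  0.1474] rot [ 3.141e+00  1.000e-03 -1.710e-01] F [-2.4  1.2 -1. ] M [0.43 1.37 0.02] w 0.0174 inw [ 46.4 -29.7]
turn [0.    0.001 0.   ] shift [ 0.006  0.003 -0.001]
[333.5 189.5  27.5] [ 81.  -35.9]
[131.5 184.5  30.2] [83.9 91.7]
[597.5 196.5  43.3] [  76.7 -204. ]
[420.5 188.5  26.6] [ 81.7 -91. ]
[227.5 189.5  27.1] [80.9 31.2]
90 [(19, 46, 214), (19, 48, 199), (19, 47, 198), (21, 38, 229), (19, 47, 199), (19, 47, 198), (19, 48, 199), (19, 47, 198), (12, 28, 196)]
30 [(19, 46, 200), (20, 46, 199), (20, 46, 199), (19, 46, 200), (19, 47, 200), (19, 47, 201), (19, 47, 201), (19, 47, 200), (15, 27, 204)]
-30 [(20, 42, 216), (19, 47, 201), (19, 47, 201), (19, 47, 201), (19, 46, 201), (20, 46, 201), (19, 47, 202), (19, 47, 202), (13, 26, 204)]
-90 [(20, 30, 236), (21, 30, 237), (21, 30, 236), (21, 30, 236), (21, 31, 236), (21, 31, 236), (21, 32, 235), (21, 31, 235), (16, 16, 235)]
```

All four windows now show wax right up to the stop. I'll back out, lift, and return the pusher.

arm_command(series=[0, 0, 0, 0.003, 0, 0, 0.1, 0, 0, 0, -0.15, 0, 0, 0.1, 0, 0, 0, -0.35, 0, 0, 0.1, 0, 0, 0, -0.55, 0, 0, 0.1, 0, 0, 0, -0.75, 0, 0, 0.1, 0, 0, 0, -0.85, 0, 0, 0.1])

```text
t: 63.2
eef_pos: [0.544, -0.0553, 0.148]
ee_rot: [-3.141, -0.001, -0.171]
force: [1.1, 0.7, -2.3]
width: 0.0175
gripper_force: 45.0
```

arm_command(series=[0, 0, 0, -0.15, 0, 0, 0.1, 0, 0, 0, -0.35, 0, 0, 0.1, 0, 0, 0, -0.55, 0, 0, 0.1, 0, 0, 0, -0.75, 0, 0, 0.1, 0, 0, 0, -0.83, 0, 0, 0.1, 0, 0, 0, -0.83, 0, 0, 0.1])

```text
t: 63.95
eef_pos: [0.4632, -0.0412, 0.1479]
ee_rot: [-3.141, -0.001, -0.171]
force: [-0.2, -1.1, -2.1]
width: 0.017
gripper_force: 45.0
```

arm_command(series=[0, 0, 0, 0, 0, -0.2, 0.1, 0, 0, 0, 0, 0, -0.4, 0.1, 0, 0, 0, 0, 0, -0.6, 0.1, 0, 0, 0, 0, 0, -0.8, 0.1, 0, 0, 0, 0, 0, -0.82, 0.1, 0, 0, 0, 0, 0, -0.82, 0.1])

```text
t: 64.7
eef_pos: [0.4631, -0.0413, 0.2289]
ee_rot: [-3.142, 0.001, -0.171]
force: [-0.4, -1.0, -2.4]
width: 0.0171
gripper_force: 45.0
```

arm_command(series=[0, 0, 0, 0.08, 0.18, 0, 0.1, 0, 0, 0, 0.16, 0.37, 0, 0.1, 0, 0, 0, 0.24, 0.55, 0, 0.1, 0, 0, 0, 0.32, 0.74, 0, 0.1, 0, 0, 0, 0.32, 0.74, 0, 0.1])

```text
t: 65.32
eef_pos: [0.4818, -0.1206, 0.2282]
ee_rot: [3.141, 0.002, -0.173]
force: [0.2, -0.6, -2.6]
width: 0.0171
gripper_force: 45.0
```

arm_command(series=[0, 0, 0, 0.08, 0.18, 0, 0.1, 0, 0, 0, 0.16, 0.37, 0, 0.1, 0, 0, 0, 0.24, 0.55, 0, 0.1, 0, 0, 0, 0.32, 0.74, 0, 0.1, 0, 0, 0, 0.32, 0.74, 0, 0.1])

```text
t: 65.95
eef_pos: [0.5008, -0.1984, 0.2285]
ee_rot: [3.141, 0.002, -0.172]
force: [0.2, -0.8, -2.9]
width: 0.0172
gripper_force: 45.0
```

arm_command(series=[0, 0, 0, 0.08, 0.18, 0, 0.1, 0, 0, 0, 0.16, 0.37, 0, 0.1, 0, 0, 0, 0.24, 0.55, 0, 0.1, 0, 0, 0, 0.32, 0.73, 0, 0.1, 0, 0, 0, 0.32, 0.73, 0, 0.1, 0, 0, 0, 0.32, 0.73, 0, 0.1])

```text
t: 66.7
eef_pos: [0.5199, -0.2755, 0.2293]
ee_rot: [-3.141, 0.001, -0.172]
force: [0.6, 0.1, -1.5]
width: 0.0175
gripper_force: 45.0
```

Run:
```python
from h import *
st();go([.5225,-.2762,.1474],YAW)
c=arm.camera_model("wrist");circ("w20");s=arm.get_state()["eef_pos"]
print("foot exp",np.round(proj(c,[s[0],s[1],s[2]-.1406+.022]),1))
```

```text
66.7 pos [ 0.5199 -0.2755  0.2293] rot [-3.141e+00  1.000e-03 -1.720e-01] F [ 0.6  0.1 -1.5] M [0.02 0.06 0.01] w 0.0175 inw [ -25.1 -250.8]
turn [-0.  0. -0.] shift [0.027 0.002 0.819]
[323.5 218.5  43.3] [ -26.8 -250.6]
[278.5  75.5  44.4] [  86.4 -215.7]
[124.5  80.5  25.2] [ 82.6 -95.8]
foot exp [323.3 245.1]
```

arm_command(series=[0, 0, 0, 0.03, 0, 0, 0.1, 0, 0, 0, 0.03, 0, 0.1, 0.1, 0, 0, 0, 0.03, 0, 0.25, 0.1, 0, 0, 0, 0.03, 0, 0.4, 0.1, 0, 0, 0, 0.03, 0, 0.55, 0.1, 0, 0, 0, 0.03, 0, 0.7, 0.1, 0, 0, 0, 0.03, 0, 0.78, 0.1, 0, 0, 0, 0.03, 0, 0.8, 0.1])

```text
t: 67.75
eef_pos: [0.5229, -0.2759, 0.1489]
ee_rot: [3.142, 0.001, -0.171]
force: [0.2, -0.0, -1.8]
width: 0.0172
gripper_force: 45.0
```

arm_command(series=[0, 0, 0, 0, 0, 0.005, 0.1, 0, 0, 0, 0, 0, 0.01, 0.1, 0, 0, 0, 0, 0, 0.015, 0.1, 0, 0, 0, 0, 0, 0.015, 0.1])

```text
t: 68.25
eef_pos: [0.5231, -0.276, 0.1483]
ee_rot: [3.142, -0.0, -0.171]
force: [0.6, -0.2, -2.0]
width: 0.0177
gripper_force: 45.0
```

```bash
python3 -c "
from h import *
st()"
```

```text
68.25 pos [ 0.5231 -0.276   0.1483] rot [ 3.142 -0.    -0.171] F [ 0.6 -0.2 -2. ] M [-0.04 -0.03  0.04] w 0.0177 inw [ -21.8 -250.7]
```

arm_command(series=[0, 0, 0, 0, 0, 0.01, 0.1, 0, 0, 0, 0, 0, 0.017, 0.1, 0, 0, 0, 0, 0, 0.02, 0.1, 0, 0, 0, 0, 0, 0.02, 0.1])

```text
t: 68.75
eef_pos: [0.5232, -0.276, 0.1466]
ee_rot: [3.141, -0.001, -0.171]
force: [-1.4, 1.3, 4.7]
width: 0.017
gripper_force: 45.0
```

arm_command(series=[0, 0, 0, 0, 0, 0, 0.24, 0, 0, 0, 0, 0, 0, 0.35, 0, 0, 0, 0, 0, 0, 0.5, 0, 0, 0, 0, 0, 0, 0.6, 0, 0, 0, 0, 0, 0, 0.6, 0, 0, 0, 0, 0, 0, 0.6, 0, 0, 0, 0, 0, 0, 0.6])

```text
t: 69.62
eef_pos: [0.5231, -0.276, 0.1461]
ee_rot: [-3.142, -0.0, -0.171]
force: [-0.2, -0.6, -0.3]
width: 0.0524
gripper_force: 0.0
```

arm_command(series=[0, 0, 0, 0, 0, -0.2, 0.6, 0, 0, 0, 0, 0, -0.5, 0.6, 0, 0, 0, 0, 0, -1, 0.6, 0, 0, 0, 0, 0, -1, 0.6, 0, 0, 0, 0, 0, -1, 0.6])

```text
t: 70.25
eef_pos: [0.5229, -0.2758, 0.246]
ee_rot: [-3.141, -0.0, -0.171]
force: [-0.5, 0.4, -0.9]
width: 0.0528
gripper_force: 0.0
```

arm_command(series=[0, 0, 0, -0.5, 0, 0, 0.6, 0, 0, 0, -1, 0, 0, 0.6, 0, 0, 0, -1, 0, 0, 0.6, 0, 0, 0, -1, 0, 0, 0.6])

```text
t: 70.75
eef_pos: [0.4244, -0.2589, 0.2457]
ee_rot: [3.142, 0.0, -0.171]
force: [-0.1, -0.1, -0.1]
width: 0.0526
gripper_force: 0.0
```

Run:
```python
from h import *
st();a=arm.grab_frame("wrist");b=arm.grab_frame("side");t=arm.grab_frame("top");cv2.imwrite("pics/t21.png",t);cv2.imwrite("pics/s21.png",b);cv2.imwrite("pics/w21.png",a)
o=np.zeros((600,800,3),np.uint8);o[:300,:400]=cv2.resize(a,(400,300));o[:300,400:]=cv2.resize(b,(400,300));o[300:,:400]=cv2.resize(t,(400,300));o[300:,400:]=cv2.resize(b[80:290,230:510],(400,300));cv2.imwrite("pics/c21.png",o)
```

```text
70.75 pos [ 0.4244 -0.2589  0.2457] rot [ 3.142  0.    -0.171] F [-0.1 -0.1 -0.1] M [-0.01 -0.06  0.  ] w 0.0526 inw [-122.  -250.8]
```

View pics/c21.png

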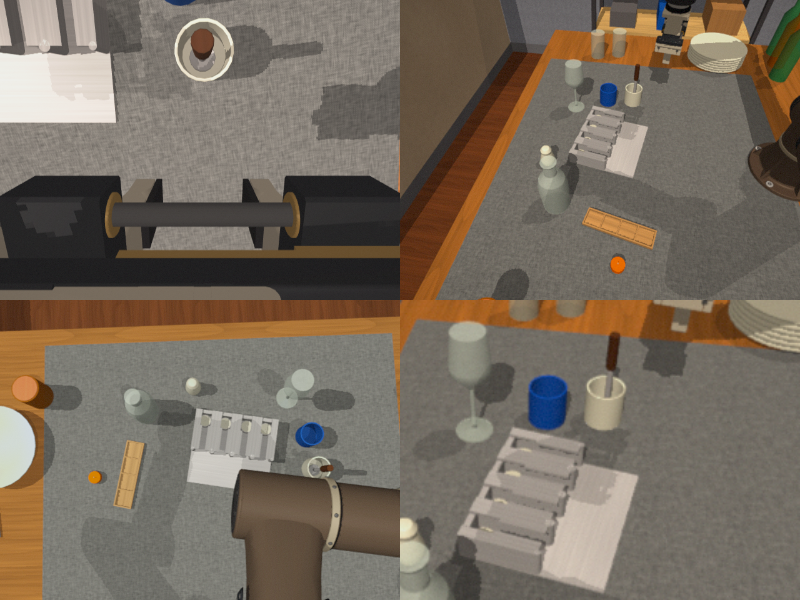

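The final view shows the pusher upright in the white cup, the tray empty, all four tealights in the deck windows and the bystanders unmoved. I'll check the seats numerically once more before handing in.

Run:
```python
from h import *
occ("t21",arm.camera_model("top"))
```

```text
90 [(25, 32, 151), (27, 35, 153), (26, 35, 153), (26, 35, 153), (26, 35, 152), (25, 35, 153), (26, 33, 154), (26, 31, 165), (22, 20, 128)]
30 [(24, 33, 153), (25, 33, 154), (26, 33, 153), (26, 34, 152), (27, 33, 153), (26, 33, 153), (26, 33, 165), (26, 31, 174), (25, 19, 105)]
-30 [(25, 31, 153), (25, 34, 153), (26, 33, 153), (26, 33, 153), (26, 34, 154), (26, 32, 153), (26, 33, 153), (26, 30, 149), (24, 19, 95)]
-90 [(27, 33, 153), (27, 34, 162), (26, 33, 174), (26, 33, 176), (25, 33, 176), (25, 32, 176), (26, 32, 175), (26, 30, 175), (24, 20, 144)]
```

All four lanes read the same, with wax up to about x=96.

```bash
python3 -c "
from station import arm
print(arm.job_done())"
```

```text
the job is handed in; nothing more can be done
None
```

The job is handed in: all four tealights stand home against the back stop, one to a lane. Lane 2 had to be pushed home a second time after its tealight was knocked back. The pusher is upright in its white holder, and the carafe, wine glass and salt cellar were not touched.

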